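Fetch the scoop from under the rack with a reacher and stand it in the crock

TASK

The ice cream scoop has slid under the low wire rack: take the reacher by its grip, squeeze its trigger so that the jaws close on the scoop's handle, and with it draw the whole scoop out through the rack's open end. Leave the reacher standing on its foot on the counter, then drop the scoop handle-down into the stoneware crock. Keep the crock upright and leave the saucepan and the soup spoon where they are.

Things in the scene. Friction and masses are not known exactly. Their poses are not given: they have to be found in the camera images.
- rack_mouth (a point): Low see-through rack of white-coated wire, fixed, 230 mm deep, 240 mm wide, top wires at 70 mm (66 mm clear below). This point: on the counter, middle of its open end; x points into the rack, y across the opening (posts at y = -120 and +120 mm). Long sides and back are fenced with wire; only this end, looking to the robot's right (about world -y), is open.
- scoop_center (a point): Steel ice cream scoop, 170 mm long, lying under the rack, handle towards the open end, butt 25 to 55 mm inside. Point: half-way along, half-way up the handle (9 mm over the counter); x runs from handle to bowl, z up. Handle: bar 24 mm wide (y), 18 mm high, x -85 to +23 mm; thin neck to 37 mm; then an open bowl 48 mm across, 24 mm high.
- scoop_butt (a point): Middle of the scoop's butt (handle end), 85 mm from its centre; same axes as the centre point.
- scoop_bowl_end (a point): Tip of the scoop's bowl, the other end, 85 mm from its centre; same axes.
- scoop: The scoop itself; origin 9 mm below its centre point, same axes. 0.1 to 0.2 kg; centre of mass about 25 mm from its centre towards the butt.
- reacher_grip (a point): Where to hold the reacher: midway between the back of its fixed grip and the front of its trigger, 70 mm above the counter; x along the shaft to the jaws, z up. Grip (x -30 to -12 mm) and trigger (x +18 to +30 mm) are upright plates 24 mm wide with tops at 105 mm: a gripper from above, closing along the shaft, takes both over 60 mm. The tool's body lies below 34 mm.
- reacher: Short grey pistol-grip reacher, 0.2 to 0.3 kg, standing on an 80 x 52 mm foot under the grip and a small foot under the jaw head. Origin 70 mm below the hold point, same axes. Shaft 16 mm thick, 22 mm up; jaw head 44 mm wide, 32 mm high, x 174 to 198 mm. A two-sided squeeze about a fixed middle pushes the tool forward by half the trigger's travel.
- trigger (a joint): Trigger travel, m: 0 = let go (jaws open, 59 mm between the tips), 0.020 = fully squeezed. It moves back towards the grip (60 mm over both at 0, 40 mm at 0.020) and springs back: 4 N to start, 7 N at full travel. The jaws are parallel, 24 mm apart, at 0.0125, where they close on the scoop's handle; let go, they open again. A squeeze of 12 to 20 N holds the scoop.
- trigger_face (a point): Middle of the trigger's front face, 70 mm above the counter; 30 mm ahead of the hold point when let go.
- jaw_left: Left jaw of the reacher: rubber bar 70 x 8 x 24 mm from a pivot (origin) 190 mm ahead of the hold point; its tip is 258 to 260 mm ahead, its lower edge 6 mm and upper edge 30 mm above the counter.
- jaw_right: Right jaw of the reacher, the mirror image; origin at its pivot.
- crock: Round open stoneware crock, loose, 0.95 kg, 100 mm across outside, 88 mm inside, 110 mm tall, inner floor 8 mm up; origin at the centre of its underside.
- crock_rim (a point): Centre of the crock's mouth, 110 mm above the counter.
- saucepan: Red enamel saucepan with lid, 160 mm across, 121 mm tall with knob, straight handle; bystander. Origin under its centre.
- soup_spoon: White ceramic soup spoon, 140 mm long, lying; bystander.
Not all that is in view belongs to the job. Leave any green or purple look-alike of the scoop alone.

How it is judged:
By the outcome, as a careful person would: the job done as asked, in the order asked, and still so for the second after the job is handed in, with the robot touching nothing.
It also fails if it takes over 72 s, if anything falls off the work surface, if the arm or the gripper's body presses on something with over 40 N, if the wrist force passes 120 N, or if a joint passes its speed limit or range.

ROBOT

A 6-joint arm with a two-finger parallel gripper is mounted at the origin on the work surface. World frame = base frame: x ahead of the robot, y to its left, z up, the work surface at z = 0. Lengths are in m, angles in rad, forces in N, time in s.
With the tool pointing down it reaches from about 0.3 to 0.775 m from the base axis. Payload 14.6 kg.
Tool frame: the origin (TCP) lies midway between the tips of the shut fingers; the grasp point (between the pads) lies manip.grip_point_offset behind it (manip.grip_point_offset is the distance from the TCP to the grasp point, in m); y points along the fingers, z is the direction in which the jaws open and shut, and the axes are right-handed (so a half turn about y gives the same grasp; the last joint's range is limited). The gripper opens to 94 mm and grips with 3 to 60 N. Pads are 16 mm wide; open, the fingers measure 119 mm over their backs; the gripper's body (75 mm by 177 mm) begins 78 mm behind the grasp point.
Start: joints at [1.205, 0.3, 1.521, -0, 1.321, -0.067], TCP at [0.162, 0.526, 0.205] pointing down, gripper open.
Joint ranges: [-3.03, 3.03], [-0.79, 2.21], [0.23, 2.52], [-1.04, 4.18], [0, 3.07], [-2.55, 2.55]. Speed limits (rad/s): [2.22, 2.22, 2.57, 3.14, 3.14, 3.14].

INTERFACE

Orientations are given as a unit quaternion [w, x, y, z].
In Python, from bench import manip, vision, job gives the robot as it stands.
- The arm moves only by the shell command python3 -m crank 'ROWS' [FORCE]. ROWS is a JSON object of lists of equal length, an entry for each row: "claw": the opening, from -1 (shut) to 1 (fully open), so that 0 is half open; "linear": the shift along the tool's x, y, z in mm, a list of three; "turn": the turn about the tool's y in rad. A call has 1 to 5 rows; each row is the pose to reach, as a shift and turn from the pose measured when the call began, along the tool's axes at that moment; what a row does not reach only later rows make up. A row lasts 1/12 s, in which the tool goes at most 41.7 mm and 7.16 degrees, less where a joint would pass 70% of its speed; a pose out of reach is approached as far as the arm can. A call with a gripper value outside its range is refused whole. The fingers move at their own pace and stop on an object; FORCE is the grip in N (left out, the last holds). Time passes only in rows, so rows that repeat a pose let the fingers close. It gives the time, the measured TCP pose, the force and the opening at its end, in the units of the state.
- manip.read_state(): the state, without advancing time (a new reading comes with each control period).
- vision.snapshot(name): name is "scene" or "top"; returns (picture, depth): 480x640x3 uint8, red, green, blue; 480x640 float32, m along the optical axis (not along the pixel's ray), 0 where there is no reading.
- vision.camera_params(name): a dict with "mtx" (3x3 intrinsics, pixels), "xyz" and "orientation" of the camera in the world. Camera axes: x right, y down, z forward; pixel columns grow to the right and rows downward; lengths in m; the calibration is good to about 2 mm. A picture is of the moment at which its call begins. camera_params takes no time and is no camera call.
- job.hand_in(): hands the job in, once; it reports no verdict.
The state is a dict: "time_s": time; "joints": joint angles; "dq": joint speeds; "tau": joint torques, N m; "eef_pos": TCP position; "eef_rot": TCP orientation; "contact_force": force on the tool from outside, world axes, zero at the start; "torque": the same for the moment, N m; "gripper_width": opening from 0.0 (shut) to 1.0 (fully open).
Only numpy, scipy, OpenCV 4.12 (cv2) and the standard library are available. Lean on these libraries where they do the work, as an engineer would, in place of code of your own. Each camera call takes 0.05 s, during which the arm holds its last target.

## Working session

There is one attempt and no reset: what is moved stays moved. The work goes in short steps, Python scripts to look and compute and a shell command to move; the robot and the scene stay as the last step left them, time stands still between calls to the robot, and variables do not carry over. Pictures are saved under pics/ and viewed, and the job is handed in when it is done.

```bash
mkdir -p pics; ls
python3 - <<'E'
from bench import manip, vision, job
import cv2
s=manip.read_state(); print(s); print(manip.grip_point_offset)
for n in ("scene","top"):
    p,d=vision.snapshot(n); cv2.imwrite(f"pics/{n}0.png",p[:,:,::-1]); 
    import numpy as np; np.save(f"pics/{n}0d.npy",d)
    print(n,vision.camera_params(n))
E
```

```text
pics
{'time_s': 0.0, 'joints': array([ 1.20543743e+00,  3.00440640e-01,  1.52163898e+00, -1.03685322e-07,
        1.32073174e+00, -6.65624283e-02]), 'dq': array([ 8.99990484e-05, -2.24158931e-04,  4.66864258e-04, -1.27648421e-04,
       -9.86433859e-04, -2.02627972e-03]), 'tau': array([-1.64157915e-03, -5.31801724e+01, -3.52733588e+01,  7.07681640e-02,
        2.44228105e-02, -9.91807929e-05]), 'eef_pos': array([0.16178085, 0.52535881, 0.20487856]), 'eef_rot': array([-0.69880919,  0.69965095, -0.10534023,  0.10515564]), 'contact_force': array([ 0.27867587, -0.82122159, -0.06972843]), 'torque': array([-0.0414216 , -0.00467479,  0.02679406]), 'gripper_width': 0.9995079495298369}
0.0188
scene {'mtx': array([[452.2950573 ,   0.        , 323.32612932],
       [  0.        , 452.2950573 , 242.45140419],
       [  0.        ,   0.        ,   1.        ]]), 'xyz': array([1.10445271, 0.24821771, 0.89666387]), 'orientation': array([-0.18888644,  0.53703804,  0.77670935, -0.26950815])}
top {'mtx': array([[532.91909297,   0.        , 328.13160641],
       [  0.        , 532.91909297, 236.66291906],
       [  0.        ,   0.        ,   1.        ]]), 'xyz': array([0.27818501, 0.03212925, 1.39865902]), 'orientation': array([ 0.07087392, -0.69271922,  0.7152212 , -0.05979641])}
```

View pics/scene0.png

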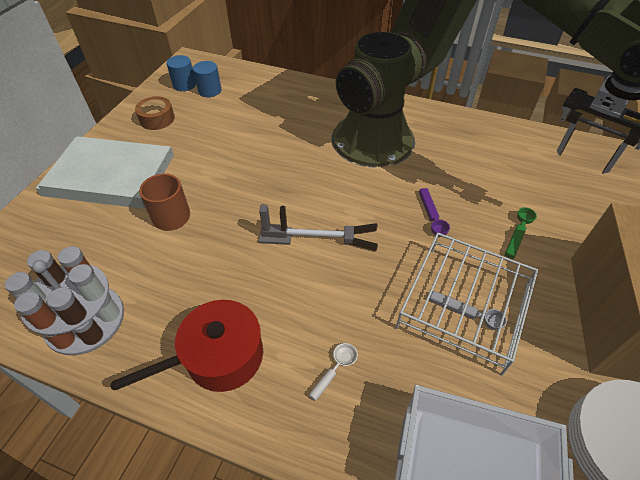

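View pics/top0.png

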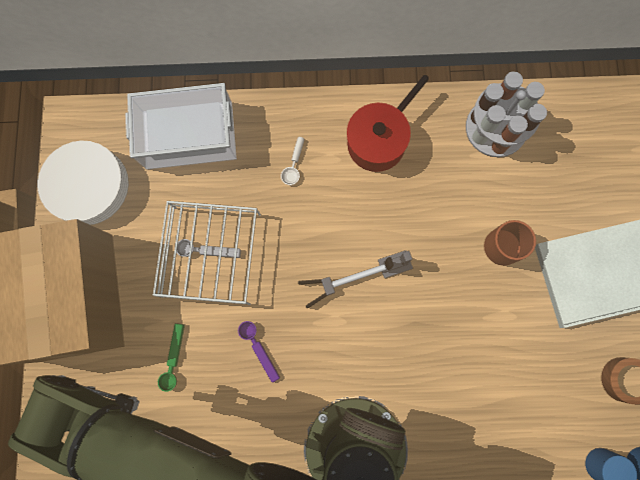

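The scene view shows the reacher at (320,230) with its jaws towards the rack at (470,300), the scoop inside the rack at (465,305), the crock at (165,200), the pan at (220,345) and the spoon at (335,370). Next I zoom in on the top view.

```bash
cat > h.py <<'E'
import numpy as np, cv2
from bench import manip, vision, job
from scipy.spatial.transform import Rotation as R
def rot(q): return R.from_quat([q[1],q[2],q[3],q[0]]).as_matrix()
P={n:vision.camera_params(n) for n in("scene","top")}
def plane(n,u,v,z):
    c=P[n];d=rot(c["orientation"])@np.linalg.inv(c["mtx"])@np.array([u,v,1.]);o=c["xyz"]
    return o+d*(z-o[2])/d[2]
def pt(n,u,v,dep):
    c=P[n];return c["xyz"]+rot(c["orientation"])@np.linalg.inv(c["mtx"])@np.array([u,v,1.])*dep
def proj(n,p):
    c=P[n];q=c["mtx"]@rot(c["orientation"]).T@(np.array(p)-c["xyz"]);return q[:2]/q[2]
def cloud(n,d):
    v,u=np.mgrid[0:480,0:640]; c=P[n]
    r=np.stack([u,v,np.ones_like(u)],-1).reshape(-1,3)@np.linalg.inv(c["mtx"]).T*d.reshape(-1,1)
    return (c["xyz"]+r@rot(c["orientation"]).T).reshape(480,640,3)
def crop(p,x0,y0,x1,y1,k,f):
    cv2.imwrite(f,cv2.resize(p[y0:y1,x0:x1],None,fx=k,fy=k,interpolation=cv2.INTER_NEAREST))
E
python3 - <<'E'
from h import *
t=cv2.imread("pics/top0.png"); crop(t,290,240,430,320,5,"pics/t_reach.png"); crop(t,145,190,285,310,5,"pics/t_rack.png")
s=cv2.imread("pics/scene0.png"); crop(s,250,190,390,260,5,"pics/s_reach.png"); crop(s,395,230,545,370,4,"pics/s_rack.png")
C=cloud("top",np.load("pics/top0d.npy"))
for name,u,v in [("table",330,200),("pan",380,125),("crockrim",512,225),("grip",402,262),("shaft",360,278)]:
    print(name,C[v,u])
E
```

```text
table [ 0.64188459  0.04206062 -0.0032589 ]
pan [ 0.79995052 -0.09126405  0.12351058]
crockrim [ 0.54078791 -0.41546953  0.07393741]
grip [ 0.45989026 -0.13726394  0.04383091]
shaft [ 0.42467956 -0.02929699  0.02195133]
```

View pics/t_reach.png

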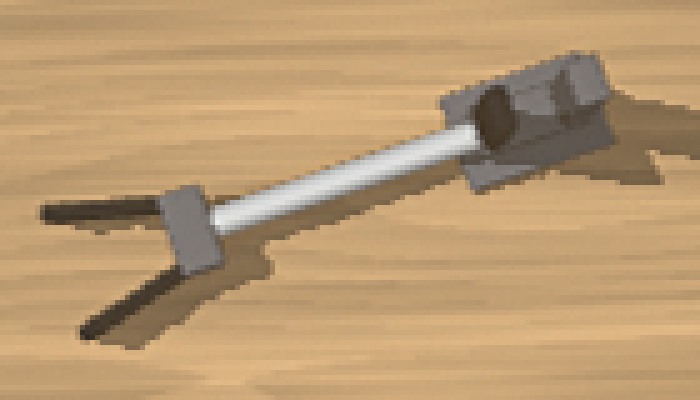

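View pics/t_rack.png

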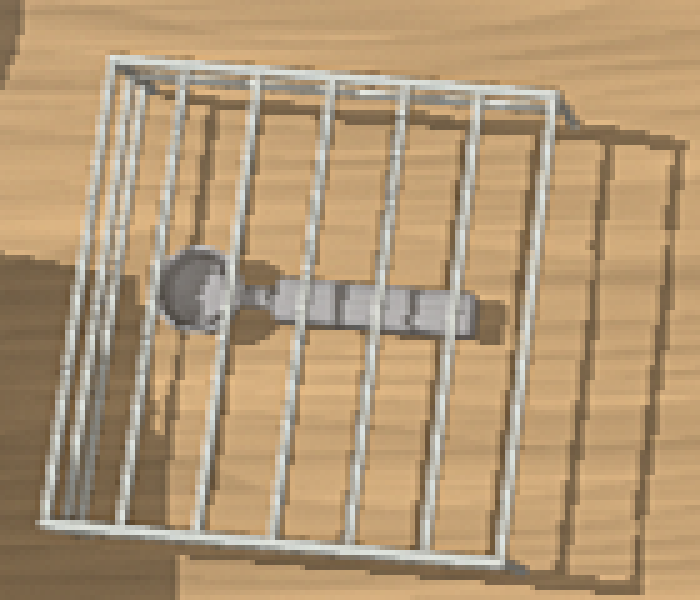

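View pics/s_rack.png

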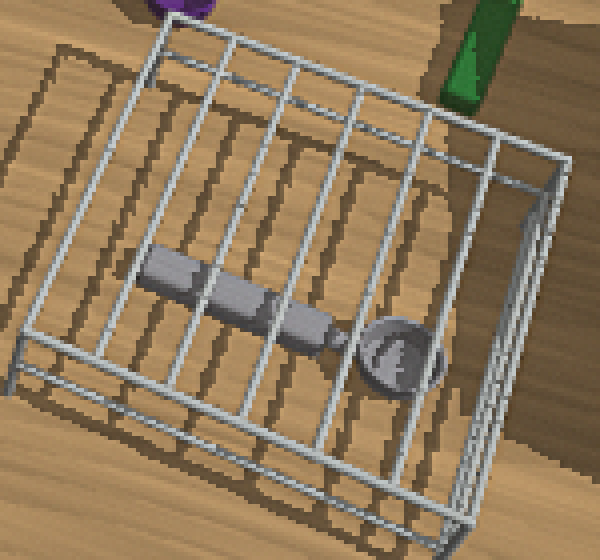

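View pics/s_reach.png

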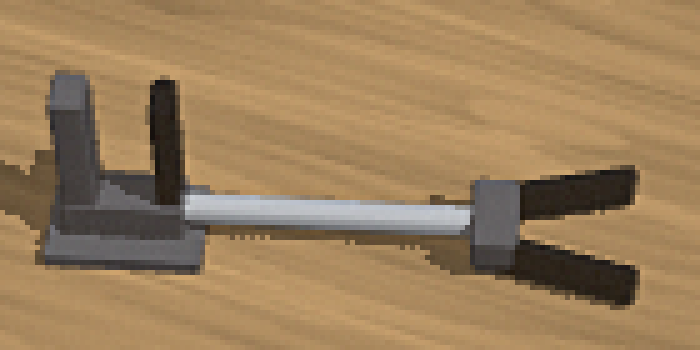

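The top crop shows the handle's butt at crop (475,315), the bowl at (195,288), and the rack's top corners at (110,60), (557,95), (505,563) and (43,525). It also shows the jaw tips at (43,213) and (85,332). I now cast these onto planes at the known heights.

```bash
cat > m.py <<'E'
from h import *
T=lambda x,y,x0,y0,z,k=5:plane("top",x0+x/k-.5,y0+y/k-.5,z)
S=lambda x,y,x0,y0,z,k=5:plane("scene",x0+x/k-.5,y0+y/k-.5,z)
np.set_printoptions(precision=4,suppress=True)
print("RACK"); c=[T(x,y,145,190,.068) for x,y in [(110,60),(557,95),(505,563),(43,525)]]
for i in range(4): print(c[i],np.linalg.norm(c[i]-c[(i+1)%4]))
c2=[S(x,y,395,230,.068,4) for x,y in [(473,522),(27,332),(172,17),(568,160)]]
print("scene");
for i in range(4): print(c2[i],np.linalg.norm(c2[i]-c2[(i+1)%4]))
print("SCOOP top: butt, front, bowl"); 
b=(T(477,292,145,190,.018)+T(473,338,145,190,.018))/2; f=(T(275,280,145,190,.018)+T(270,320,145,190,.018))/2; w=T(195,288,145,190,.024)
for a in(b,f,w,T(157,285,145,190,.02)):print(a)
print("scene"); 
for a in((S(150,246,395,230,.018,4)+S(137,276,395,230,.018,4))/2,(S(335,323,395,230,.018,4)+S(315,354,395,230,.018,4))/2,S(403,357,395,230,.022,4)):print(a)
print("REACHER top: shaft near, far, head, tipsL,R, grip, trig")
for x,y,z in[(475,138,.022),(217,225,.022),(192,230,.032),(43,213,.025),(85,332,.025),(590,75,.105),(497,103,.105)]:print(T(x,y,290,240,z))
print("scene")
for x,y,z in[(183,208,.022),(470,220,.022),(635,170,.030),(633,268,.030),(70,92,.105),(164,82,.105)]:print(S(x,y,250,190,z))
E
python3 m.py
```

```text
RACK
[0.6342 0.4645 0.068 ] 0.23324027110743767
[0.6076 0.2328 0.068 ] 0.24028067141177312
[0.3688 0.26   0.068 ] 0.233526334545145
[0.3951 0.4921 0.068 ] 0.240752471103919
scene
[0.6302 0.4665 0.068 ] 0.23051054762004441
[0.6047 0.2374 0.068 ] 0.23943826735154033
[0.3668 0.2645 0.068 ] 0.22992844730863243
[0.3909 0.4932 0.068 ] 0.240691158184826
SCOOP top: butt, front, bowl
[0.5025 0.2842 0.018 ]
[0.5141 0.3912 0.018 ]
[0.5208 0.4307 0.024 ]
[0.5238 0.452  0.02  ]
scene
[0.5063 0.2872 0.018 ]
[0.5202 0.3916 0.018 ]
[0.5194 0.4326 0.022 ]
REACHER top: shaft near, far, head, tipsL,R, grip, trig
[ 0.451 -0.094  0.022]
[0.4101 0.0413 0.022 ]
[0.407  0.0542 0.032 ]
[0.4189 0.131  0.025 ]
[0.3571 0.1107 0.025 ]
[ 0.4697 -0.1441  0.105 ]
[ 0.4574 -0.0979  0.105 ]
scene
[ 0.4527 -0.0932  0.022 ]
[0.4088 0.0445 0.022 ]
[0.3545 0.1138 0.03  ]
[0.4157 0.1308 0.03  ]
[ 0.4677 -0.1397  0.105 ]
[ 0.4459 -0.1006  0.105 ]
```

```bash
cat >> h.py <<'E'
def go(p,yaw=None,grasp=True):
    """target grasp point p (tool down) and yaw (deg) of tool z-axis mod 180 -> shift mm, turn"""
    s=manip.read_state();M=rot(s["eef_rot"]);t=np.array(s["eef_pos"])
    g=t-M[:,1]*manip.grip_point_offset if grasp else t
    cy=np.degrees(np.arctan2(M[1,2],M[0,2]))
    sh=M.T@(np.array(p)-g)*1000
    print("grasp",g.round(4),"down",M[:,1].round(3),"zyaw",round(cy,2),"joints",s["joints"].round(2),"F",s["contact_force"].round(1),"w mm",round(s["gripper_width"]*94,1),"t",round(s["time_s"],2))
    print("shift mm",sh.round(1),end=" ")
    if yaw is not None:
        dy=(yaw-cy+90)%180-90
        # turn about tool y; y down -> world yaw decreases
        print("turn",round(np.radians(dy)*np.sign(M[2,1]),4), "alt",round(np.radians(dy-180*np.sign(dy))*np.sign(M[2,1]),4),end="")
    print()
E
python3 - <<'E'
from h import *
np.set_printoptions(precision=4,suppress=True)
go([.4627,-.122,.18],107.4)
for n in("top","scene"):
    p=cv2.cvtColor(cv2.imread(f"pics/{n}0.png"),cv2.COLOR_BGR2HSV)
    x0,y0,x1,y1=(480,215,540,270) if n=="top" else (135,170,195,235)
    m=cv2.imread(f"pics/{n}0.png")[y0:y1,x0:x1]; cv2.imwrite(f"pics/{n}_crock.png",cv2.resize(m,None,fx=8,fy=8,interpolation=0))
E
```

```text
grasp [0.1618 0.5254 0.2238] down [-0.    -0.001 -1.   ] zyaw 72.88 joints [ 1.21  0.3   1.52 -0.    1.32 -0.07] F [-0.4 -0.4 -0.2] w mm 93.8 t 0.1
shift mm [ 478.1   44.3 -530.1] turn -0.6025 alt 2.5391
```

View pics/top_crock.png

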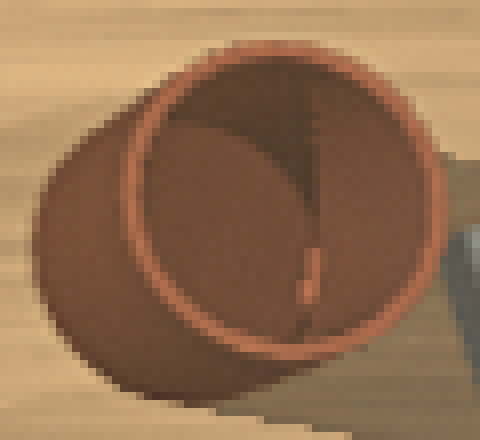

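View pics/scene_crock.png

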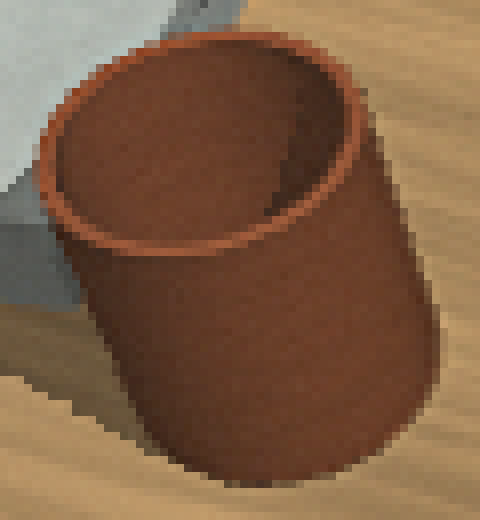

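The crock's rim is centred near crop (284,200) in the top view and (203,145) in the scene view.

```bash
python3 - <<'E'
from h import *
print(plane("top",480+284/8-.5,215+200/8-.5,.11),plane("top",480+120/8-.5,215+25-.5,.11),plane("top",480+448/8-.5,215+25-.5,.11))
print(plane("scene",135+203/8-.5,170+145/8-.5,.11))
E
python3 -m crank '{"claw":[1,1,1,1,1],"linear":[[30,0,-33],[60,0,-66],[90,0,-100],[120,0,-133],[150,0,-166]],"turn":[-0.1,-0.2,-0.3,-0.4,-0.5]}' 20
```

```text
[ 0.4973169  -0.40718874  0.11      ] [ 0.49898934 -0.35744288  0.11      ] [ 0.49564687 -0.45686301  0.11      ]
[ 0.50066245 -0.4034839   0.11      ]
time_s: 0.52
eef_pos: [0.2495, 0.3356, 0.2048]
eef_rot: [-0.703, 0.704, 0.072, -0.072]
contact_force: [0.2, 0.3, 0.7]
gripper_width: 1.001
```

```bash
python3 -c "
from h import *
go([.4627,-.122,.18],107.4)"
```

```text
grasp [0.2495 0.3356 0.2236] down [-0.001 -0.001 -1.   ] zyaw 101.72 joints [ 0.84  0.    1.87 -0.    1.28 -0.93] F [0.2 0.3 0.7] w mm 94.1 t 0.52
shift mm [ 115.9   44.1 -491.4] turn -0.0992 alt 3.0424
```

```bash
python3 -m crank '{"claw":[1,1,1,1,1],"linear":[[9,0,-39],[18,0,-78],[27,0,-116],[36,0,-154],[45,0,-192]],"turn":[-0.05,-0.1,-0.1,-0.1,-0.1]}' 20
python3 -c "
from h import *
go([.4627,-.122,.18],107.4)"
```

```text
time_s: 0.93
eef_pos: [0.3327, 0.1549, 0.2051]
eef_rot: [-0.699, 0.699, 0.107, -0.108]
contact_force: [0.9, 1.5, -0.2]
gripper_width: 0.998
grasp [0.3327 0.1549 0.2239] down [-0.    -0.001 -1.   ] zyaw 107.46 joints [ 0.34 -0.12  1.98 -0.    1.28 -1.54] F [ 0.9  1.5 -0.2] w mm 93.8 t 0.93
shift mm [  41.    44.2 -303.1] turn 0.0011 alt -3.1405
```

```bash
python3 -m crank '{"claw":[1,1,1,1,1],"linear":[[5,0,-39],[11,0,-78],[16,0,-117],[21,0,-156],[27,0,-195]],"turn":[0,0,0,0,0]}' 20; python3 -m crank '{"claw":[1,1,1,1,1],"linear":[[5,8,-39],[10,16,-76],[14,30,-108],[14,44,-108],[14,44,-108]],"turn":[0,0,0,0,0]}'
python3 -c "
from h import *
go([.4627,-.122,.18],107.4)"
```

```text
time_s: 1.35
eef_pos: [0.4171, -0.0251, 0.2052]
eef_rot: [-0.699, 0.699, 0.107, -0.107]
contact_force: [1.1, 0.6, 0.5]
gripper_width: 0.999
time_s: 1.77
eef_pos: [0.4617, -0.1248, 0.1584]
eef_rot: [0.7, -0.699, -0.105, 0.108]
contact_force: [-0.3, -0.3, 0.1]
gripper_width: 0.997
grasp [ 0.4618 -0.1248  0.1772] down [-0.005  0.001 -1.   ] zyaw 107.3 joints [-0.34  0.19  1.77 -0.    1.18 -2.21] F [-0.3 -0.3  0.1] w mm 93.7 t 1.77
shift mm [ 1.7 -2.8  2.5] turn -0.0017 alt 3.1399
```

```bash
python3 -m crank '{"claw":[1,1,1,1,1],"linear":[[2,25,2],[2,50,2],[2,75,2],[2,95,2],[2,107,2]],"turn":[0,0,0,0,0]}'; python3 -m crank '{"claw":[0.8,0.5,0.3,0.24,0.24],"linear":[[0,0,0],[0,0,0],[0,0,0],[0,0,0],[0,0,0]],"turn":[0,0,0,0,0]}' 20
python3 - <<'E'
from h import *
go([.4627,-.122,.07],107.4)
for n in ("scene","top"):
    p,d=vision.snapshot(n); cv2.imwrite(f"pics/{n}1.png",p[:,:,::-1])
crop(cv2.imread("pics/scene1.png"),230,130,400,260,4,"pics/s1.png")
E
```

```text
time_s: 2.18
eef_pos: [0.4617, -0.1212, 0.0501]
eef_rot: [0.7, -0.698, -0.104, 0.109]
contact_force: [-0.4, -0.1, -1.0]
gripper_width: 1.0
time_s: 2.6
eef_pos: [0.4622, -0.1212, 0.0511]
eef_rot: [0.7, -0.698, -0.105, 0.109]
contact_force: [-0.8, -0.6, -0.3]
gripper_width: 0.683
grasp [ 0.4623 -0.1213  0.0699] down [-0.005  0.001 -1.   ] zyaw 107.37 joints [-0.33  0.34  1.87 -0.    0.94 -2.21] F [-0.8 -0.6 -0.3] w mm 64.2 t 2.6
shift mm [ 0.2 -0.1 -0.8] turn -0.0005 alt 3.1411
```

View pics/s1.png

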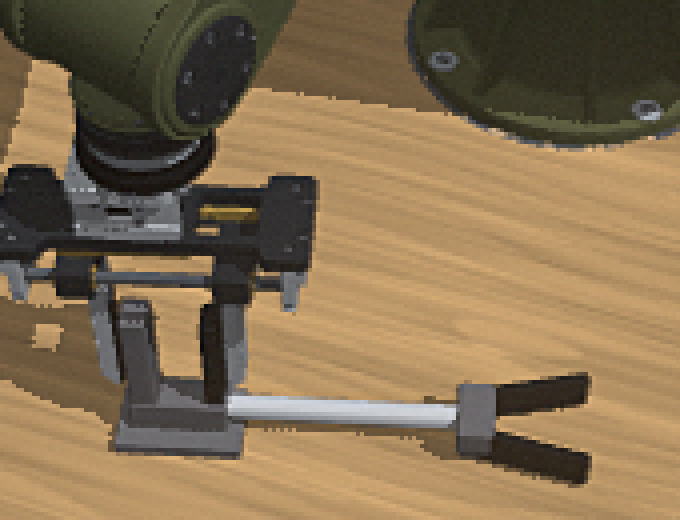

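The fingers sit on either side of the grip and trigger, at crop (135,350) and (215,350), and both plates are nearly touching. Next I close lightly.

```bash
python3 -m crank '{"claw":[0.19,0.19,0.19,0.19,0.19],"linear":[[0,0,0],[0,0,0],[0,0,0],[0,0,0],[0,0,0]],"turn":[0,0,0,0,0]}' 20
python3 - <<'E'
from h import *
go([.4627,-.122,.07],83.4)
E
```

```text
time_s: 3.12
eef_pos: [0.4621, -0.1215, 0.0509]
eef_rot: [0.699, -0.699, -0.105, 0.109]
contact_force: [-0.8, 0.4, 0.3]
gripper_width: 0.596
grasp [ 0.4622 -0.1215  0.0697] down [-0.005  0.001 -1.   ] zyaw 107.36 joints [-0.33  0.34  1.87 -0.    0.94 -2.21] F [-0.8  0.4  0.3] w mm 56.0 t 3.12
shift mm [ 0.3 -0.3 -0.6] turn 0.4182 alt -2.7234
```

```bash
python3 -m crank '{"claw":[0.19,0.19,0.19,0.19,0.19],"linear":[[0,0,0],[0,0,0],[0,0,0],[0,0,0],[0,0,0]],"turn":[0.04,0.08,0.12,0.16,0.2]}' 20;python3 -m crank '{"claw":[0.19,0.19,0.19,0.19,0.19],"linear":[[0,0,0],[0,0,0],[0,0,0],[0,0,0],[0,0,0]],"turn":[0.05,0.1,0.15,0.2,0.217]}' 20
python3 - <<'E'
from h import *
go([.4627,-.122,.07],83.4)
for n in ("scene","top"):
    p,d=vision.snapshot(n); cv2.imwrite(f"pics/{n}2.png",p[:,:,::-1])
crop(cv2.imread("pics/scene2.png"),230,130,400,260,4,"pics/s2.png")
crop(cv2.imread("pics/top2.png"),270,230,420,330,5,"pics/t2.png")
E
```

```text
time_s: 3.53
eef_pos: [0.4621, -0.1214, 0.0509]
eef_rot: [0.707, -0.706, -0.034, 0.038]
contact_force: [-0.4, 0.8, -0.1]
gripper_width: 0.598
time_s: 3.95
eef_pos: [0.462, -0.1213, 0.0509]
eef_rot: [0.706, -0.706, 0.044, -0.04]
contact_force: [-0.5, 1.1, 1.2]
gripper_width: 0.593
grasp [ 0.4621 -0.1213  0.0697] down [-0.006  0.001 -1.   ] zyaw 83.23 joints [-0.33  0.34  1.87 -0.    0.94 -1.78] F [-0.5  1.1  1.2] w mm 55.8 t 3.95
shift mm [ 0.6 -0.3 -0.6] turn -0.003 alt 3.1386
```

View pics/s2.png

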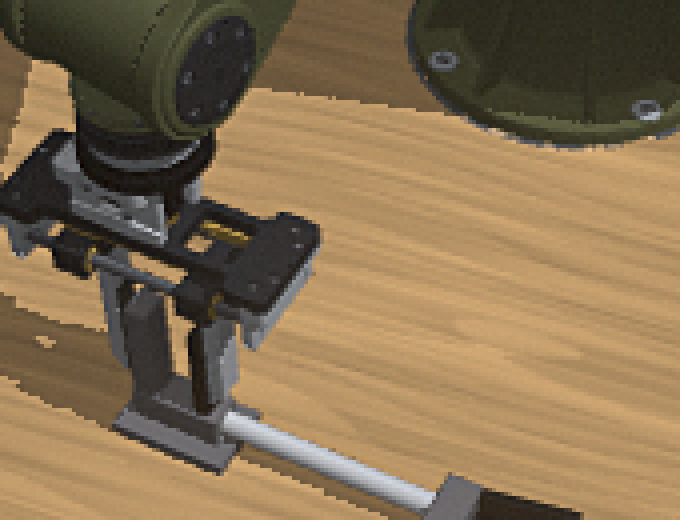

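View pics/t2.png

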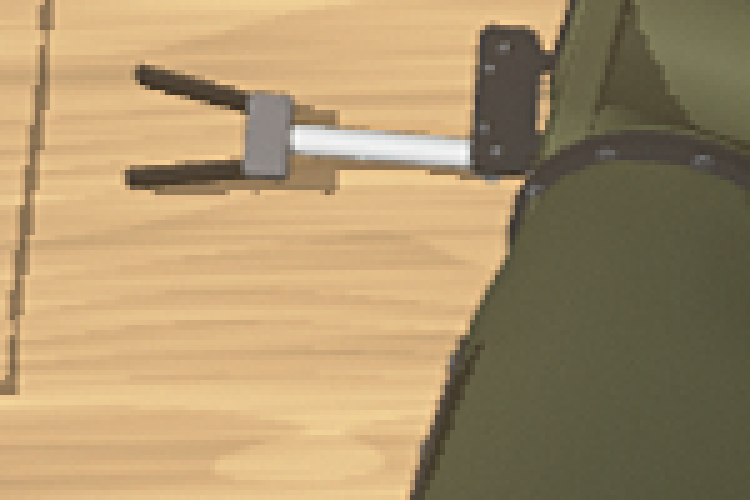

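The reacher turned with the gripper, with jaw tips at crop (140,75) and (130,178) and the head at (268,137). I now work out the alignment with the scoop.

Run:
```python
from h import *
T=lambda x,y,z:plane("top",270+x/5-.5,230+y/5-.5,z)
a,b,h,s=T(140,75,.025),T(130,178,.025),T(268,137,.032),T(472,152,.022)
m=(a+b)/2;print(a,b,np.linalg.norm(a-b),h,s)
print("yaw",[np.degrees(np.arctan2(*(q-r)[[1,0]])) for q,r in((m,s),(h,s),(h,np.array([.4621,-.1213,0])),(m,np.array([.4621,-.1213,0])))])
butt=np.array([.504,.2857]);bowl=np.array([.5225,.4532])
d=(bowl-butt)/np.linalg.norm(bowl-butt);print("scoop yaw",np.degrees(np.arctan2(d[1],d[0])),d)
for k in(50,40,0,-25):
    H=butt+d*(k-259)/1000;print(k,H)
H=butt+d*(-25-259)/1000
go([H[0],H[1],.0697],83.6)
```

```text
[0.51751334 0.13062311 0.025     ] [0.463359   0.13689505 0.025     ] 0.05451632438821408 [0.48147654 0.06437572 0.032     ] [ 0.47157113 -0.04138309  0.022     ]
yaw [np.float64(83.85221834797407), np.float64(84.64926410734336), np.float64(84.04235501551112), np.float64(83.66063587792944)]
scoop yaw 83.6973546310964 [0.1097802  0.99395589]
50 [0.48105594 0.07796322]
40 [0.47995814 0.06802366]
0 [0.47556693 0.02826543]
-25 [0.47282242 0.00341653]
grasp [ 0.4622 -0.1213  0.0697] down [-0.006  0.001 -1.   ] zyaw 83.39 joints [-0.33  0.34  1.87 -0.    0.94 -1.79] F [0.1 0.4 0.1] w mm 55.9 t 4.05
shift mm [ -3.8   0.  125.2] turn -0.0037 alt 3.1379
```

```bash
python3 -m crank '{"claw":[0.19,0.19,0.19,0.19,0.19],"linear":[[-1,0,10],[-2,0,25],[-3,0,42],[-4,0,59],[-4,0,75]],"turn":[0,0,0,0,0]}' 20;
python3 -m crank '{"claw":[0.19,0.19,0.19,0.19,0.19],"linear":[[0,0,15],[0,0,30],[0,0,43],[0,0,50],[0,0,50]],"turn":[0,0,0,0,0]}' 20
python3 - <<'E'
from h import *
H=[.47282,.00342]
go([H[0],H[1],.0697],83.6)
for n in ("scene","top"):
    p,d=vision.snapshot(n); cv2.imwrite(f"pics/{n}3.png",p[:,:,::-1])
crop(cv2.imread("pics/scene3.png"),300,180,500,320,4,"pics/s3.png")
crop(cv2.imread("pics/top3.png"),180,220,330,310,5,"pics/t3.png")
E
```

```text
time_s: 4.47
eef_pos: [0.4665, -0.045, 0.0509]
eef_rot: [0.706, -0.706, 0.042, -0.038]
contact_force: [-0.1, -0.3, -0.3]
gripper_width: 0.593
time_s: 4.88
eef_pos: [0.4722, 0.006, 0.0509]
eef_rot: [0.706, -0.706, 0.042, -0.038]
contact_force: [0.2, 0.6, -0.3]
gripper_width: 0.596
grasp [0.4723 0.006  0.0697] down [-0.006  0.001 -1.   ] zyaw 83.59 joints [-0.07  0.33  1.88  0.    0.93 -1.52] F [ 0.2  0.6 -0.3] w mm 56.0 t 4.88
shift mm [ 0.8 -0.  -2.5] turn -0.0002 alt 3.1414
```

View pics/s3.png

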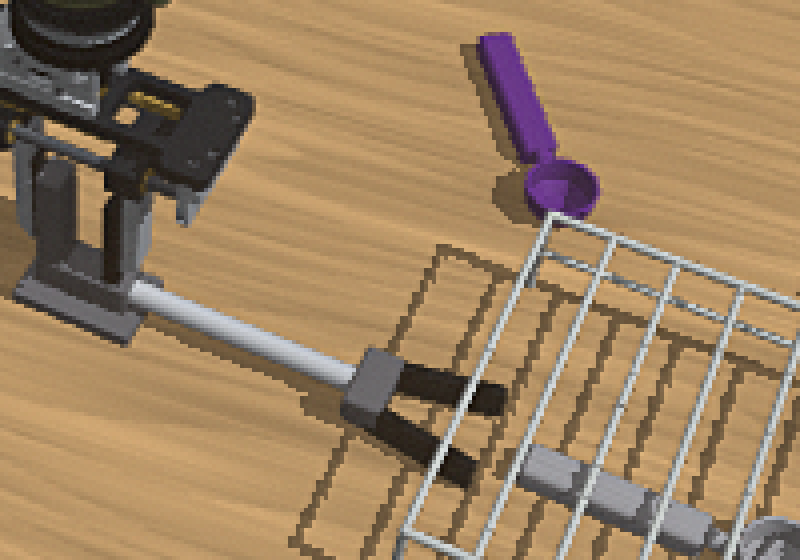

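View pics/t3.png

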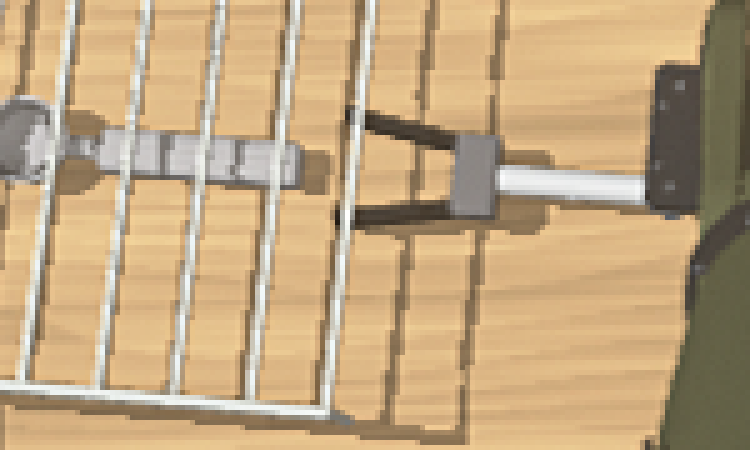

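The jaws are on the scoop's axis: their tips' midpoint is at crop (350,165) and the butt at (300,163), about 25 mm ahead. I advance 68 mm.

```bash
python3 -m crank '{"claw":[0.19,0.19,0.19,0.19,0.19],"linear":[[0,0,10],[0,0,25],[0,0,40],[0,0,55],[0,0,68]],"turn":[0,0,0,0,0]}' 20
python3 - <<'E'
from h import *
go([.4723,.006,.0697],83.6)
for n in ("scene","top"):
    p,d=vision.snapshot(n); cv2.imwrite(f"pics/{n}4.png",p[:,:,::-1])
crop(cv2.imread("pics/scene4.png"),300,180,500,320,4,"pics/s4.png")
crop(cv2.imread("pics/top4.png"),180,220,330,310,5,"pics/t4.png")
E
```

```text
time_s: 5.4
eef_pos: [0.4799, 0.0731, 0.0509]
eef_rot: [0.706, -0.706, 0.042, -0.038]
contact_force: [-0.3, -0.1, 0.1]
gripper_width: 0.594
grasp [0.48   0.073  0.0697] down [-0.006  0.001 -1.   ] zyaw 83.48 joints [ 0.07  0.36  1.84  0.    0.95 -1.38] F [-0.3 -0.1  0.1] w mm 55.9 t 5.4
shift mm [ -0.1  -0.  -67.5] turn -0.0021 alt 3.1395
```

View pics/t4.png

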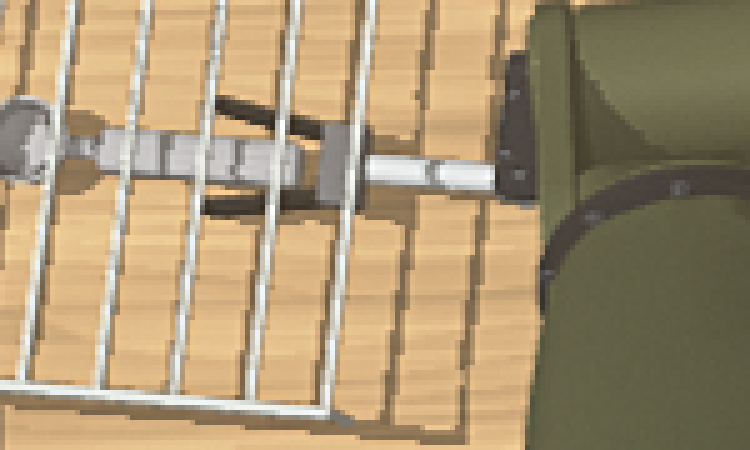

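The jaws straddle the handle, with tips at crop (215,105) and (205,210) and the butt at (300,163). Now I squeeze at 16 N.

```bash
python3 -m crank '{"claw":[0.1,0.0,-0.2,-0.2,-0.2],"linear":[[0,0,0],[0,0,0],[0,0,0],[0,0,0],[0,0,0]],"turn":[0,0,0,0,0]}' 16; python3 -m crank '{"claw":[-0.2,-0.2,-0.2],"linear":[[0,0,0],[0,0,0],[0,0,0]],"turn":[0,0,0]}' 16
python3 - <<'E'
from h import *
go([.4799,.0731,.0697],83.6)
for n in ("scene","top"):
    p,d=vision.snapshot(n); cv2.imwrite(f"pics/{n}5.png",p[:,:,::-1])
crop(cv2.imread("pics/scene5.png"),340,180,540,320,4,"pics/s5.png")
crop(cv2.imread("pics/top5.png"),180,220,330,310,5,"pics/t5.png")
E
```

```text
time_s: 5.92
eef_pos: [0.48, 0.073, 0.0509]
eef_rot: [0.706, -0.706, 0.042, -0.038]
contact_force: [0.3, -1.5, 0.1]
gripper_width: 0.501
time_s: 6.17
eef_pos: [0.48, 0.073, 0.0509]
eef_rot: [0.706, -0.706, 0.042, -0.038]
contact_force: [0.4, -1.2, 0.8]
gripper_width: 0.497
grasp [0.4801 0.0729 0.0697] down [-0.005  0.001 -1.   ] zyaw 83.53 joints [ 0.07  0.36  1.84  0.    0.95 -1.38] F [ 0.4 -1.2  0.8] w mm 46.7 t 6.17
shift mm [-0.2  0.   0.1] turn -0.0012 alt 3.1404
```

View pics/t5.png

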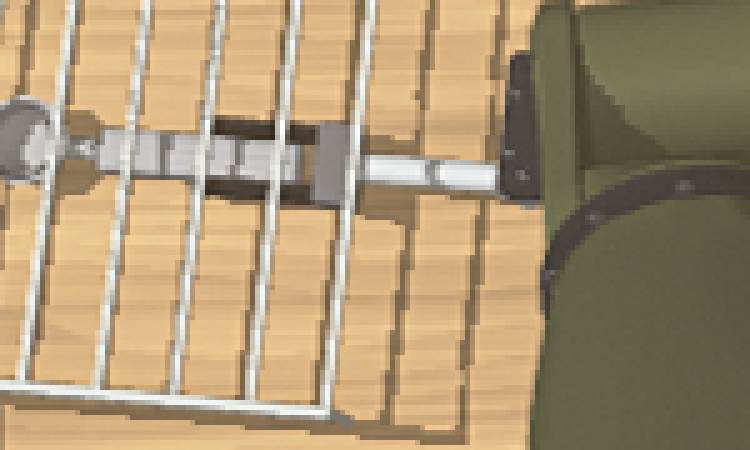

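View pics/s5.png

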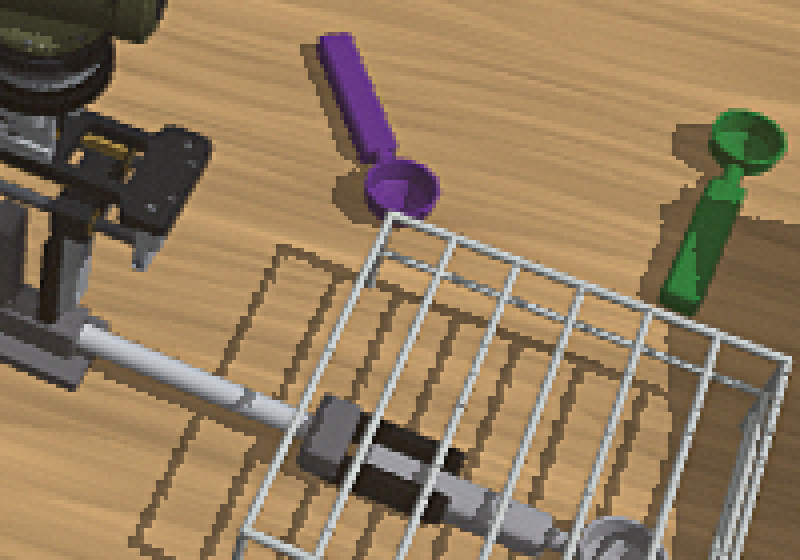

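The jaws have closed on the handle (46.7 mm over the plates, stopped on the object). Now I draw it straight back.

```bash
python3 -m crank '{"claw":[-0.2,-0.2,-0.2,-0.2,-0.2],"linear":[[0,0,-5],[0,0,-15],[0,0,-28],[0,0,-41],[0,0,-54]],"turn":[0,0,0,0,0]}' 16; python3 -m crank '{"claw":[-0.2,-0.2,-0.2,-0.2,-0.2],"linear":[[0,0,-14],[0,0,-28],[0,0,-42],[0,0,-56],[0,0,-70]],"turn":[0,0,0,0,0]}' 16
python3 - <<'E'
from h import *
go([.4497,-.202,.0697],83.6)
for n in ("scene",):
    p,d=vision.snapshot(n); cv2.imwrite(f"pics/{n}6.png",p[:,:,::-1])
crop(cv2.imread("pics/scene6.png"),300,180,500,320,4,"pics/s6.png")
E
```

```text
time_s: 6.68
eef_pos: [0.4736, 0.0183, 0.0509]
eef_rot: [0.706, -0.706, 0.042, -0.038]
contact_force: [-0.2, 1.6, -0.2]
gripper_width: 0.502
time_s: 7.1
eef_pos: [0.4654, -0.0525, 0.0509]
eef_rot: [0.706, -0.706, 0.042, -0.038]
contact_force: [-0.3, 1.3, 0.2]
gripper_width: 0.498
grasp [ 0.4655 -0.0525  0.0697] down [-0.005  0.002 -1.   ] zyaw 83.52 joints [-0.19  0.32  1.89  0.    0.93 -1.65] F [-0.3  1.3  0.2] w mm 46.8 t 7.1
shift mm [ 1.200e+00 -1.000e-01 -1.503e+02] turn -0.0013 alt 3.1402
```

View pics/s6.png

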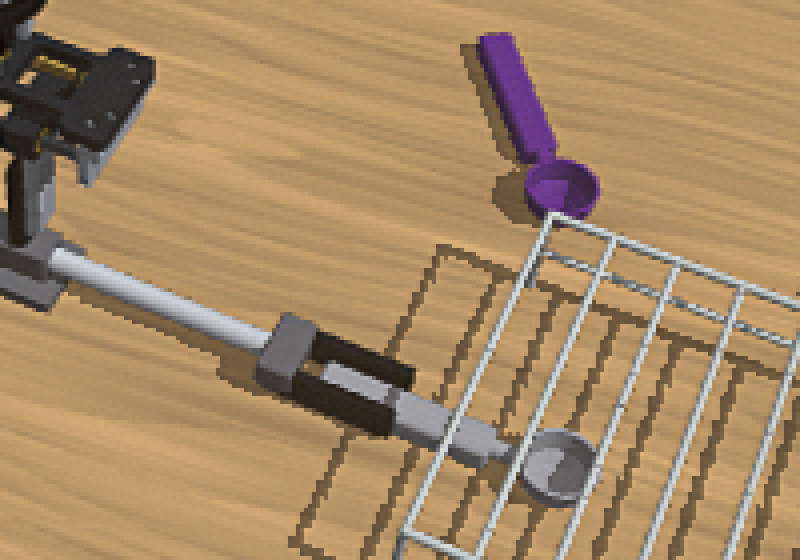

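The scoop follows: the handle is at crop (360,390) between the jaws and the bowl at (560,465). I keep pulling, then release.

```bash
python3 -m crank '{"claw":[-0.2,-0.2,-0.2,-0.2,-0.2],"linear":[[0,0,-15],[0,0,-30],[0,0,-45],[0,0,-60],[0,0,-75]],"turn":[0,0,0,0,0]}' 16; python3 -m crank '{"claw":[-0.2,-0.2,-0.2,-0.2,-0.2],"linear":[[0,0,-15],[0,0,-30],[0,0,-45],[0,0,-60],[0,0,-70]],"turn":[0,0,0,0,0]}' 16
python3 -m crank '{"claw":[-0.1,0,0.1,0.19,0.24],"linear":[[0,0,0],[0,0,0],[0,0,0],[0,0,0],[0,0,0]],"turn":[0,0,0,0,0]}' 16
python3 - <<'E'
from h import *
go([.4497,-.202,.0697],83.6)
for n in ("scene","top"):
    p,d=vision.snapshot(n); cv2.imwrite(f"pics/{n}7.png",p[:,:,::-1])
crop(cv2.imread("pics/scene7.png"),240,130,440,280,4,"pics/s7.png")
E
```

```text
time_s: 7.57
eef_pos: [0.4564, -0.1295, 0.0509]
eef_rot: [0.706, -0.706, 0.042, -0.038]
contact_force: [0.1, 2.9, 1.1]
gripper_width: 0.496
time_s: 7.98
eef_pos: [0.448, -0.2002, 0.0509]
eef_rot: [0.706, -0.706, 0.043, -0.039]
contact_force: [0.9, 2.4, 1.9]
gripper_width: 0.493
time_s: 8.4
eef_pos: [0.4481, -0.1995, 0.0509]
eef_rot: [0.706, -0.706, 0.042, -0.038]
contact_force: [0.2, 1.4, 0.8]
gripper_width: 0.611
grasp [ 0.4482 -0.1996  0.0697] down [-0.006  0.002 -1.   ] zyaw 83.48 joints [-0.49  0.37  1.83 -0.    0.95 -1.95] F [0.2 1.4 0.8] w mm 57.4 t 8.4
shift mm [ 1.8 -0.  -2.3] turn -0.0021 alt 3.1395
```

View pics/s7.png

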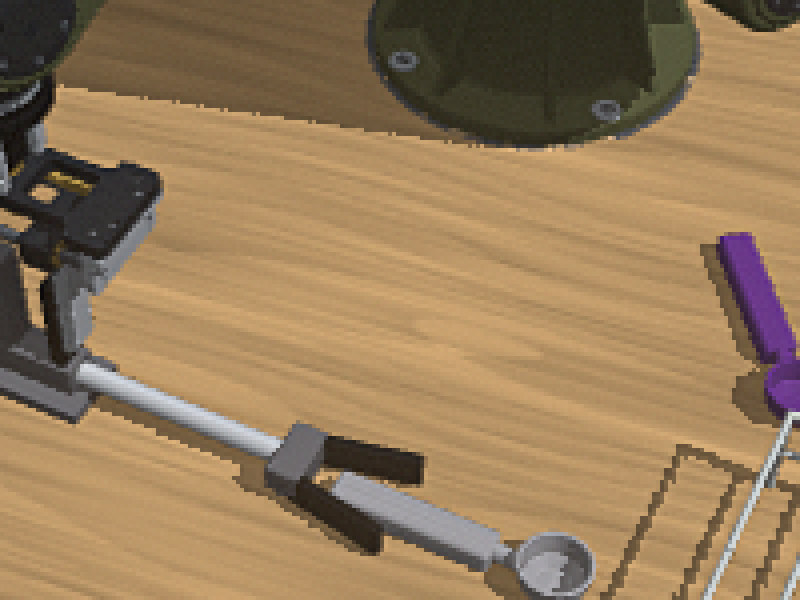

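View pics/top7.png

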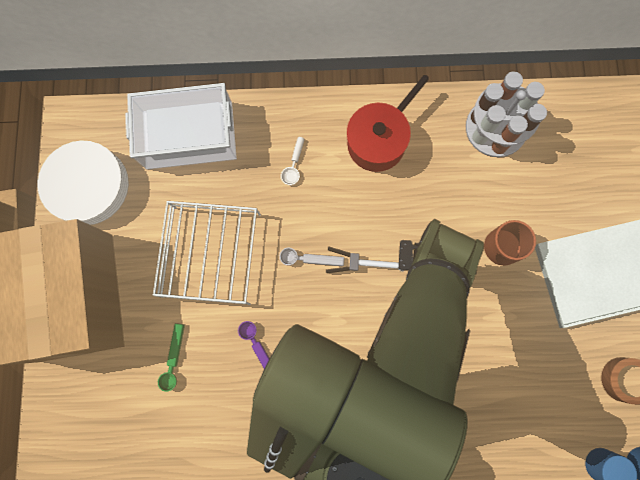

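The whole scoop is out: its bowl is at top (290,257) and the rack's mouth is at about (252,258). I back the reacher off 45 mm so the scoop lies free, then let go and rise.

```bash
python3 -m crank '{"claw":[0.2,0.2,0.2,0.2,0.2],"linear":[[0,0,-8],[0,0,-20],[0,0,-32],[0,0,-42],[0,0,-45]],"turn":[0,0,0,0,0]}' 16; python3 -m crank '{"claw":[0.3,0.5,0.7,0.7,0.7],"linear":[[0,0,0],[0,0,0],[0,0,0],[0,0,0],[0,0,0]],"turn":[0,0,0,0,0]}' 16
python3 -m crank '{"claw":[0.7,0.7,0.7,0.7,0.7],"linear":[[0,-5,0],[0,-20,0],[0,-45,0],[0,-75,0],[0,-110,0]],"turn":[0,0,0,0,0]}' 16
python3 - <<'E'
from h import *
for n in ("scene","top"):
    p,d=vision.snapshot(n); cv2.imwrite(f"pics/{n}8.png",p[:,:,::-1])
crop(cv2.imread("pics/scene8.png"),200,130,400,280,4,"pics/s8.png")
crop(cv2.imread("pics/top8.png"),270,220,430,310,5,"pics/t8.png")
go([.4497,-.202,.0697],83.6)
E
```

```text
time_s: 8.92
eef_pos: [0.4427, -0.2464, 0.0509]
eef_rot: [0.706, -0.706, 0.043, -0.039]
contact_force: [0.6, 2.5, 2.4]
gripper_width: 0.598
time_s: 9.33
eef_pos: [0.4427, -0.2461, 0.0509]
eef_rot: [0.706, -0.706, 0.043, -0.039]
contact_force: [0.0, -0.1, 0.2]
gripper_width: 0.848
time_s: 9.75
eef_pos: [0.4428, -0.2457, 0.1616]
eef_rot: [0.707, -0.705, 0.043, -0.038]
contact_force: [0.6, -0.3, 0.4]
gripper_width: 0.85
grasp [ 0.4451 -0.2472  0.1852] down [ 0.001 -0.003 -1.   ] zyaw 83.42 joints [-0.58  0.24  1.69 -0.    1.21 -2.03] F [ 0.1 -0.1 -0.5] w mm 80.1 t 9.85
shift mm [ -0.9 115.3  45.8] turn -0.0031 alt 3.1385
```

View pics/s8.png

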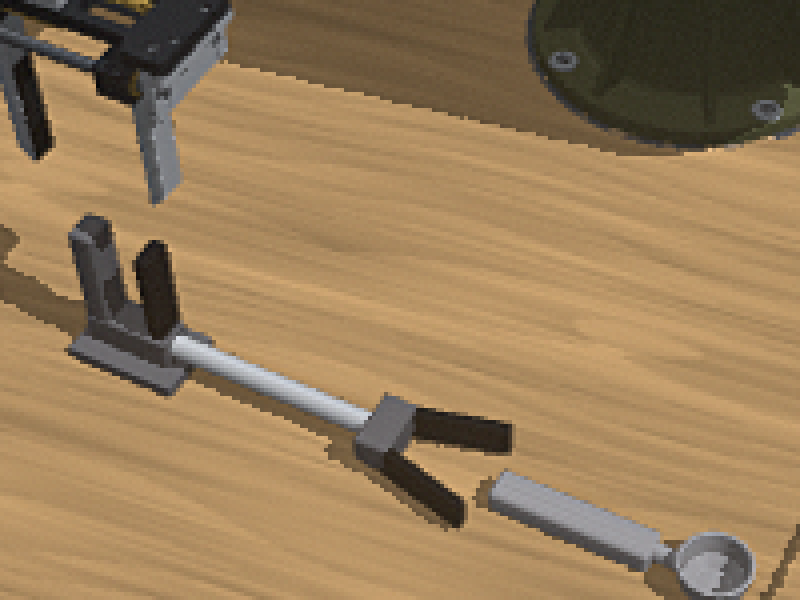

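View pics/t8.png

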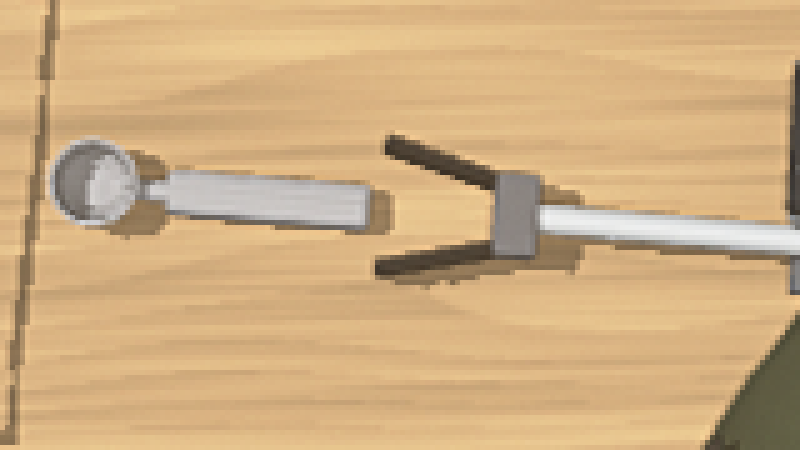

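The reacher stands alone with its jaws open. The scoop lies free, with its bowl at crop (93,183) and its butt at (368,208).

Run:
```python
from h import *
T=lambda x,y,z:plane("top",270+x/5-.5,220+y/5-.5,z)
S=lambda x,y,z:plane("scene",200+x/4-.5,130+y/4-.5,z)
w=T(94,183,.024); b=(T(371,187,.018)+T(367,230,.018))/2
w2=S(715,567,.023); b2=(S(508,473,.018)+S(491,496,.018))/2
print(w,b,w2,b2,np.linalg.norm(w-b),np.linalg.norm(w2-b2),"bowl dia",np.linalg.norm(T(50,183,.024)-T(138,183,.024)))
for q,r in((w,b),(w2,b2)): print(np.degrees(np.arctan2(*(q-r)[[1,0]])))
m=(w+w2)/2;print(m)
go([m[0],m[1],.12],-6.4)
```

```text
[0.48777243 0.15533258 0.024     ] [0.470493  0.0122711 0.018    ] [0.48943473 0.15854685 0.023     ] [0.4735758  0.01757079 0.018     ] 0.14422608605975343 0.14195335107186116 bowl dia 0.04601743088880002
83.112990011993
83.58156469336983
[0.48860358 0.15693971 0.0235    ]
grasp [ 0.4451 -0.2472  0.1852] down [ 0.001 -0.003 -1.   ] zyaw 83.42 joints [-0.58  0.24  1.69 -0.    1.21 -2.03] F [ 0.1 -0.1 -0.5] w mm 80.1 t 9.85
shift mm [ -3.2  63.8 406.6] turn 1.5677 alt -1.5739
```

```bash
python3 -m crank '{"claw":[0.7,0.7,0.7,0.7,0.7],"linear":[[0,-5,30],[0,-5,62],[0,-5,96],[0,-5,130],[0,-5,165]],"turn":[0.1,0.2,0.3,0.4,0.5]}' 12
python3 -c "
from h import *
go([.4886,.157,.12],-6.5)"
```

```text
time_s: 10.27
eef_pos: [0.4638, -0.0818, 0.1708]
eef_rot: [-0.672, 0.674, -0.215, 0.217]
contact_force: [0.3, 0.3, 0.0]
gripper_width: 0.852
grasp [ 0.4638 -0.0817  0.1896] down [ 0.002 -0.004 -1.   ] zyaw 54.48 joints [-0.25  0.16  1.78 -0.    1.2  -1.2 ] F [0.3 0.3 0. ] w mm 80.1 t 10.27
shift mm [-118.7   68.8  208.8] turn 1.0642 alt -2.0774
```

```bash
python3 -m crank '{"claw":[0.7,0.7,0.7,0.7,0.7],"linear":[[-18,0,32],[-36,0,64],[-54,0,96],[-72,0,128],[-90,0,160]],"turn":[0.1,0.2,0.3,0.4,0.5]}' 12
python3 -c "
from h import *
go([.4886,.157,.12],-6.5)"
```

```text
time_s: 10.68
eef_pos: [0.4832, 0.1027, 0.1702]
eef_rot: [-0.597, 0.599, -0.376, 0.378]
contact_force: [0.4, -0.6, -1.2]
gripper_width: 0.847
grasp [0.4832 0.1028 0.189 ] down [ 0.002 -0.004 -1.   ] zyaw 25.56 joints [ 0.14  0.21  1.72 -0.    1.21 -0.31] F [ 0.4 -0.6 -1.2] w mm 79.6 t 10.68
shift mm [-46.8  68.8  28.3] turn 0.5596 alt -2.582
```

```bash
python3 -m crank '{"claw":[0.7,0.7,0.7,0.7,0.7],"linear":[[-12,5,7],[-24,15,14],[-36,30,21],[-47,45,28],[-47,65,28]],"turn":[0.112,0.224,0.336,0.448,0.56]}' 12
python3 -m crank '{"claw":[0.7,0.7],"linear":[[0,0,0],[0,0,0]],"turn":[0,0]}' 12
python3 - <<'E'
from h import *
go([.4886,.157,.022],-6.5)
for n in ("scene","top"):
    p,d=vision.snapshot(n); cv2.imwrite(f"pics/{n}9.png",p[:,:,::-1])
crop(cv2.imread("pics/scene9.png"),300,130,500,280,4,"pics/s9.png")
E
```

```text
time_s: 11.1
eef_pos: [0.4886, 0.159, 0.1049]
eef_rot: [-0.47, 0.47, -0.527, 0.53]
contact_force: [-0.6, -0.1, -0.0]
gripper_width: 0.851
time_s: 11.27
eef_pos: [0.488, 0.1592, 0.1045]
eef_rot: [-0.47, 0.471, -0.526, 0.529]
contact_force: [-0.1, 0.8, -0.3]
gripper_width: 0.852
grasp [0.488  0.1592 0.1233] down [ 0.002 -0.003 -1.   ] zyaw -6.53 joints [ 0.25  0.33  1.73 -0.    1.08  0.36] F [-0.1  0.8 -0.3] w mm 80.1 t 11.27
shift mm [  1.8 101.3   0.6] turn -0.0006 alt 3.141
```

View pics/s9.png

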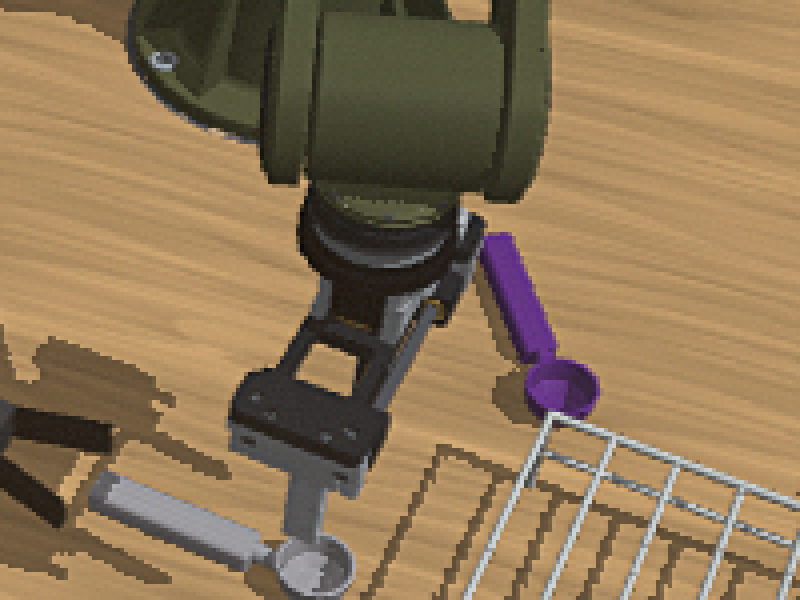

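The open gripper is above the bowl, with its finger at crop (305,500) and the bowl at (315,567). I descend.

```bash
python3 -m crank '{"claw":[0.7,0.7,0.7,0.7,0.7],"linear":[[2,30,0],[2,60,0],[2,85,0],[2,98,0],[2,99,0]],"turn":[0,0,0,0,0]}' 12
python3 -m crank '{"claw":[0.3,0.0,-0.1,-0.1,-0.1],"linear":[[0,0,0],[0,0,0],[0,0,0],[0,0,0],[0,0,0]],"turn":[0,0,0,0,0]}' 12
python3 - <<'E'
from h import *
go([.4886,.157,.022],-6.5)
for n in ("scene","top"):
    p,d=vision.snapshot(n); cv2.imwrite(f"pics/{n}10.png",p[:,:,::-1])
crop(cv2.imread("pics/scene10.png"),300,160,480,300,4,"pics/s10.png")
E
```

```text
time_s: 11.78
eef_pos: [0.4885, 0.1561, 0.0056]
eef_rot: [-0.471, 0.471, -0.526, 0.529]
contact_force: [-0.5, 0.0, -0.3]
gripper_width: 0.849
time_s: 12.2
eef_pos: [0.4889, 0.1563, 0.0065]
eef_rot: [-0.471, 0.471, -0.526, 0.529]
contact_force: [-0.4, 1.4, 0.3]
gripper_width: 0.532
grasp [0.4888 0.1563 0.0253] down [ 0.003 -0.003 -1.   ] zyaw -6.42 joints [ 0.24  0.48  1.79 -0.    0.87  0.36] F [-0.4  1.4  0.3] w mm 50.0 t 12.2
shift mm [-0.7  3.3 -0.3] turn 0.0014 alt -3.1402
```

View pics/s10.png

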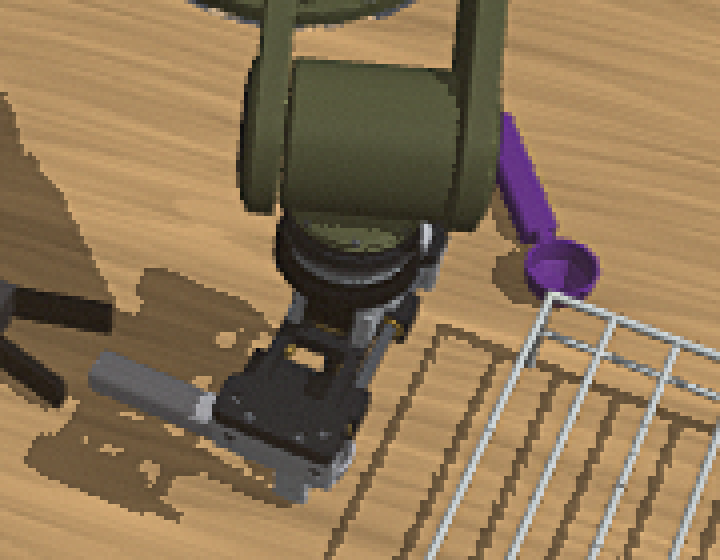

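The fingers are around the bowl and still closing. I go down 3 mm and finish the close.

```bash
python3 -m crank '{"claw":[0.0,-0.1,-0.1,-0.1,-0.1],"linear":[[0,3,0],[0,3,0],[0,3,0],[0,3,0],[0,3,0]],"turn":[0,0,0,0,0]}' 12
python3 -m crank '{"claw":[-0.1,-0.1,-0.1,-0.1,-0.1],"linear":[[0,-5,0],[0,-12,0],[0,-20,0],[0,-30,0],[0,-40,0]],"turn":[0,0,0,0,0]}' 12
python3 - <<'E'
from h import *
go([.4886,.157,.022],-6.5)
for n in ("scene","top"):
    p,d=vision.snapshot(n); cv2.imwrite(f"pics/{n}11.png",p[:,:,::-1])
crop(cv2.imread("pics/scene11.png"),300,160,480,300,4,"pics/s11.png")
E
```

```text
time_s: 12.72
eef_pos: [0.4891, 0.1565, 0.004]
eef_rot: [-0.472, 0.471, -0.526, 0.529]
contact_force: [-1.1, 0.9, 6.9]
gripper_width: 0.5
time_s: 13.13
eef_pos: [0.489, 0.1566, 0.0451]
eef_rot: [-0.472, 0.471, -0.526, 0.529]
contact_force: [-0.6, 0.5, -1.2]
gripper_width: 0.503
grasp [0.4889 0.1566 0.0639] down [ 0.004 -0.003 -1.   ] zyaw -6.42 joints [ 0.24  0.42  1.78 -0.    0.95  0.36] F [-0.6  0.5 -1.2] w mm 47.2 t 13.13
shift mm [-0.4 41.9 -0.5] turn 0.0014 alt -3.1402
```

View pics/s11.png

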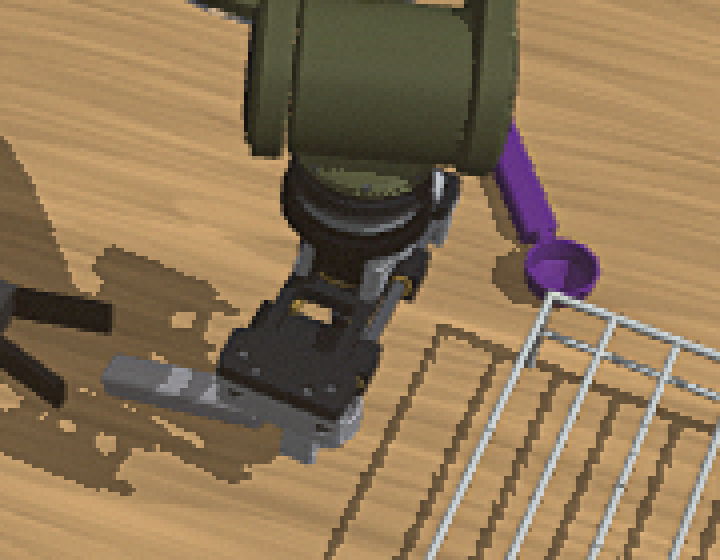

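The bowl is held (47 mm) and the butt trails on the counter at crop (115,375), so the scoop is pivoting as hoped. I go up.

```bash
python3 -m crank '{"claw":[-0.1,-0.1,-0.1,-0.1,-0.1],"linear":[[0,-12,0],[0,-24,0],[0,-36,0],[0,-48,0],[0,-60,0]],"turn":[0,0,0,0,0]}' 12
python3 -m crank '{"claw":[-0.1,-0.1,-0.1,-0.1,-0.1],"linear":[[0,-16,0],[0,-32,0],[0,-48,0],[0,-64,0],[0,-80,0]],"turn":[0,0,0,0,0]}' 12
python3 - <<'E'
from h import *
go([.4886,.157,.022],-6.5)
for n in ("scene","top"):
    p,d=vision.snapshot(n); cv2.imwrite(f"pics/{n}12.png",p[:,:,::-1])
crop(cv2.imread("pics/scene12.png"),260,100,460,250,4,"pics/s12.png")
E
```

```text
time_s: 13.65
eef_pos: [0.4893, 0.1569, 0.1065]
eef_rot: [-0.472, 0.47, -0.525, 0.529]
contact_force: [-0.5, -1.1, -1.7]
gripper_width: 0.495
time_s: 14.07
eef_pos: [0.4885, 0.157, 0.1871]
eef_rot: [-0.472, 0.47, -0.525, 0.529]
contact_force: [-0.5, -0.7, -1.4]
gripper_width: 0.5
grasp [0.4884 0.1571 0.2059] down [ 0.006 -0.002 -1.   ] zyaw -6.42 joints [ 0.24  0.23  1.65 -0.    1.25  0.35] F [-0.5 -0.7 -1.4] w mm 47.0 t 14.07
shift mm [ -0.2 183.9  -1. ] turn 0.0014 alt -3.1402
```

View pics/s12.png

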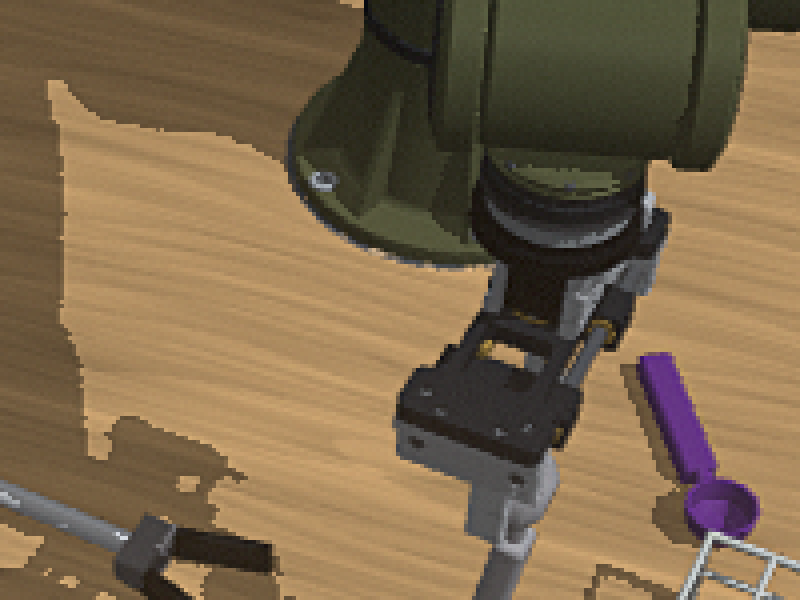

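```bash
python3 -m crank '{"claw":[-0.1,-0.1,-0.1,-0.1,-0.1],"linear":[[0,-20,0],[0,-45,0],[0,-70,0],[0,-95,0],[0,-120,0]],"turn":[0,0,0,0,0]}' 12
python3 - <<'E'
from h import *
go([.498,-.405,.326],-6.4)
for n in ("scene","top"):
    p,d=vision.snapshot(n); cv2.imwrite(f"pics/{n}13.png",p[:,:,::-1])
crop(cv2.imread("pics/scene13.png"),260,100,460,250,4,"pics/s13.png")
E
```

```text
time_s: 14.58
eef_pos: [0.4881, 0.1573, 0.3083]
eef_rot: [-0.473, 0.469, -0.525, 0.53]
contact_force: [-0.2, -0.1, -1.5]
gripper_width: 0.498
grasp [0.4879 0.1574 0.3271] down [ 0.009 -0.002 -1.   ] zyaw -6.42 joints [ 0.24  0.15  1.47 -0.    1.52  0.35] F [-0.2 -0.1 -1.5] w mm 46.8 t 14.58
shift mm [557.7   2.   72.9] turn -0.0003 alt 3.1413
```

View pics/s13.png

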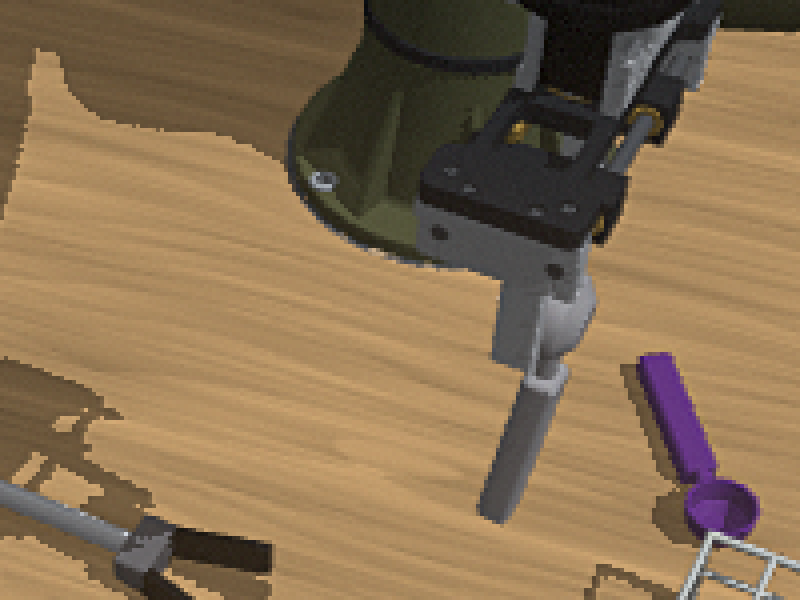

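View pics/top13.png

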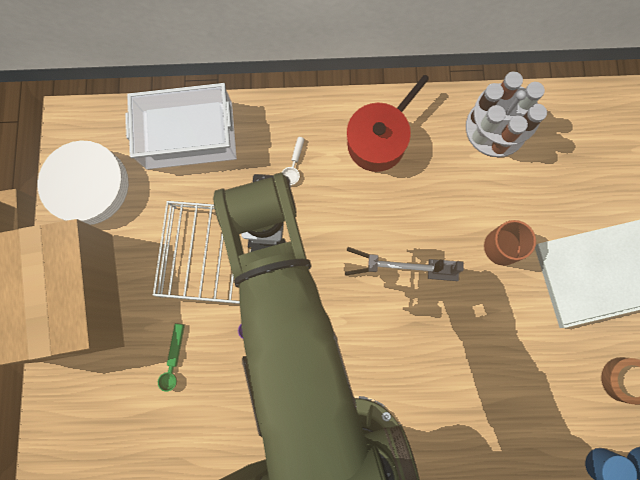

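The scoop hangs from the bowl, at crop (565,320), with its butt at (495,518). I check how far it is from plumb.

Run:
```python
from h import *
g=np.array([.4879,.1574,.3271])
for dz in(0,-.05,-.06,-.146):
    u=proj("scene",g+[0,0,dz]); print(dz,(u+.5-[260,100])*4)
ray=plane("scene",260+495/4-.5,100+515/4-.5,.18);print("at z .18",ray)
ray=plane("scene",260+495/4-.5,100+515/4-.5,.19);print("at z .19",ray)
```

```text
0 [539.58410766 302.52761417]
-0.05 [526.28832641 379.77920374]
-0.06 [523.77247672 394.3968771 ]
-0.146 [503.86802203 510.04640046]
at z .18 [0.49184642 0.15387216 0.18      ]
at z .19 [0.50039444 0.15518862 0.19      ]
```

It hangs plumb to within about 4 mm. Now I carry it to the crock.

```bash
python3 -m crank '{"claw":[-0.1,-0.1,-0.1,-0.1,-0.1],"linear":[[10,0,1],[25,0,3],[50,0,6],[80,0,10],[110,0,14]],"turn":[0,0,0,0,0]}' 12
python3 -m crank '{"claw":[-0.1,-0.1,-0.1,-0.1,-0.1],"linear":[[30,0,4],[60,0,8],[90,0,12],[120,0,16],[150,0,20]],"turn":[0,0,0,0,0]}' 12
python3 -m crank '{"claw":[-0.1,-0.1,-0.1,-0.1,-0.1],"linear":[[30,0,4],[60,0,8],[90,0,12],[120,0,16],[150,0,20]],"turn":[0,0,0,0,0]}' 12
python3 -c "
from h import *
go([.498,-.405,.326],-6.4)"
```

```text
time_s: 15.1
eef_pos: [0.4901, 0.0452, 0.3089]
eef_rot: [-0.475, 0.468, -0.524, 0.53]
contact_force: [-0.1, -0.2, -0.7]
gripper_width: 0.496
time_s: 15.52
eef_pos: [0.4926, -0.1081, 0.3069]
eef_rot: [-0.474, 0.469, -0.525, 0.529]
contact_force: [0.6, -0.2, -2.0]
gripper_width: 0.501
time_s: 15.93
eef_pos: [0.4948, -0.2614, 0.3046]
eef_rot: [-0.474, 0.469, -0.526, 0.528]
contact_force: [0.0, 0.8, -1.9]
gripper_width: 0.497
grasp [ 0.4946 -0.2614  0.3234] down [ 0.007  0.002 -1.   ] zyaw -6.4 joints [-0.55  0.26  1.34  0.01  1.53 -0.44] F [ 0.   0.8 -1.9] w mm 46.7 t 15.93
shift mm [142.3  -2.9  19.4] turn -0.0 alt 3.1416
```

```bash
python3 -m crank '{"claw":[-0.1,-0.1,-0.1,-0.1,-0.1],"linear":[[30,-2,4],[60,-2,8],[90,-2,12],[120,-2,16],[142,-2,19]],"turn":[0,0,0,0,0]}' 12
python3 -m crank '{"claw":[-0.1,-0.1,-0.1,-0.1],"linear":[[0,0,0],[0,0,0],[0,0,0],[0,0,0]],"turn":[0,0,0,0]}' 12
python3 - <<'E'
from h import *
go([.498,-.405,.326],-6.4)
for n in ("scene","top"):
    p,d=vision.snapshot(n); cv2.imwrite(f"pics/{n}14.png",p[:,:,::-1])
crop(cv2.imread("pics/scene14.png"),60,60,260,240,4,"pics/s14.png")
crop(cv2.imread("pics/top14.png"),440,180,570,290,5,"pics/t14.png")
E
```

```text
time_s: 16.35
eef_pos: [0.4965, -0.4072, 0.3035]
eef_rot: [-0.473, 0.469, -0.527, 0.527]
contact_force: [0.2, 0.8, -1.7]
gripper_width: 0.496
time_s: 16.68
eef_pos: [0.4965, -0.4064, 0.303]
eef_rot: [0.473, -0.469, 0.527, -0.527]
contact_force: [1.0, 0.7, -0.5]
gripper_width: 0.499
grasp [ 0.4964 -0.4065  0.3218] down [ 0.004  0.005 -1.   ] zyaw -6.43 joints [-0.75  0.47  1.07  0.01  1.6  -0.63] F [ 1.   0.7 -0.5] w mm 46.9 t 16.68
shift mm [-1.7 -4.2  1.4] turn -0.0005 alt 3.1411
```

View pics/s14.png

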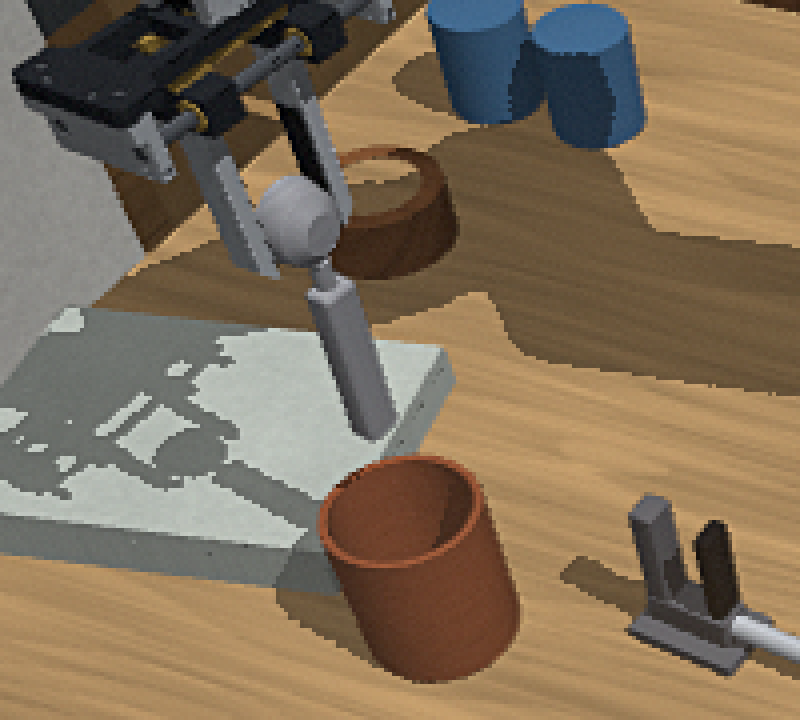

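View pics/t14.png

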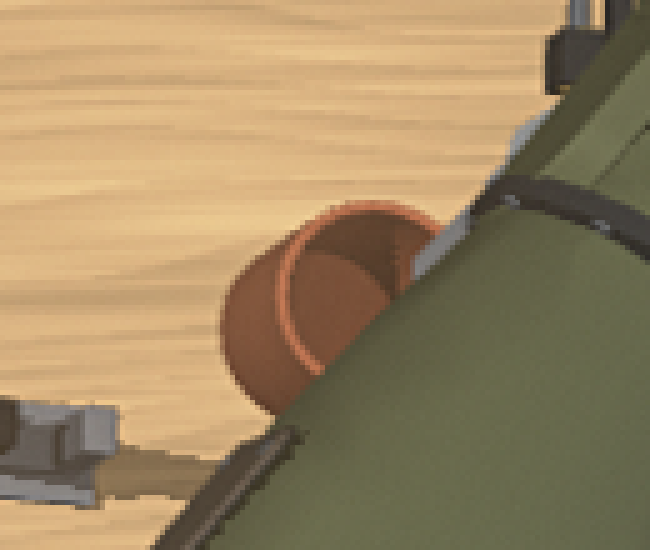

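Run:
```python
from h import *
for z in(.17,.176,.182): print(z,plane("scene",60+370/4-.5,60+428/4-.5,z))
print((proj("scene",[.4964,-.4065,.176])+.5-[60,60])*4)
```

```text
0.17 [ 0.49298929 -0.41066195  0.17      ]
0.176 [ 0.49803809 -0.40522164  0.176     ]
0.182 [ 0.50308689 -0.39978133  0.182     ]
[369.7369946  425.69914224]
```

The scoop is plumb and centred over the crock. I lower it 160 mm in stages.

```bash
python3 -m crank '{"claw":[-0.1,-0.1,-0.1,-0.1,-0.1],"linear":[[0,15,0],[0,35,0],[0,55,0],[0,75,0],[0,90,0]],"turn":[0,0,0,0,0]}' 12
python3 - <<'E'
from h import *
go([.498,-.405,.16],-6.4)
for n in ("scene",):
    p,d=vision.snapshot(n); cv2.imwrite(f"pics/{n}15.png",p[:,:,::-1])
crop(cv2.imread("pics/scene15.png"),60,60,260,240,4,"pics/s15.png")
E
```

```text
time_s: 17.2
eef_pos: [0.4971, -0.4051, 0.2123]
eef_rot: [0.474, -0.469, 0.527, -0.527]
contact_force: [0.9, 0.5, -1.3]
gripper_width: 0.498
grasp [ 0.497  -0.4052  0.2311] down [ 0.004  0.004 -1.   ] zyaw -6.35 joints [-0.74  0.5   1.22  0.01  1.41 -0.63] F [ 0.9  0.5 -1.3] w mm 46.8 t 17.2
shift mm [ 0.1 71.1  0.7] turn 0.0008 alt -3.1408
```

View pics/s15.png

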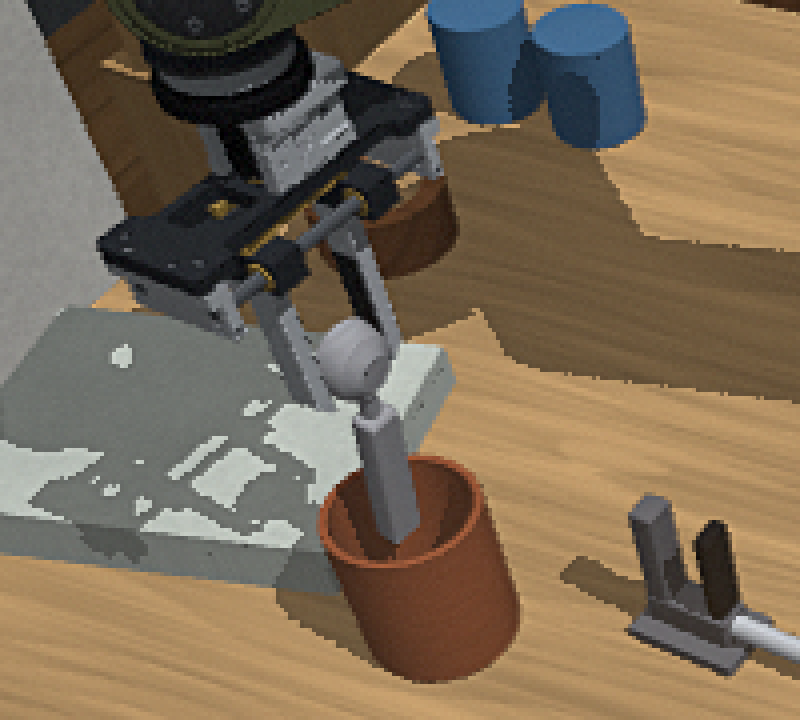

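The butt is inside the crock's mouth, at crop (400,535). I lower further.

```bash
python3 -m crank '{"claw":[-0.1,-0.1,-0.1,-0.1,-0.1],"linear":[[0,15,0],[0,32,0],[0,50,0],[0,64,0],[0,67,0]],"turn":[0,0,0,0,0]}' 12
python3 - <<'E'
from h import *
go([.498,-.405,.16],-6.4)
for n in ("scene",):
    p,d=vision.snapshot(n); cv2.imwrite(f"pics/{n}16.png",p[:,:,::-1])
crop(cv2.imread("pics/scene16.png"),60,60,260,240,4,"pics/s16.png")
E
```

```text
time_s: 17.67
eef_pos: [0.4963, -0.4032, 0.1408]
eef_rot: [0.474, -0.47, 0.529, -0.524]
contact_force: [-0.9, 0.1, -2.2]
gripper_width: 0.495
grasp [ 0.4963 -0.4033  0.1596] down [-0.     0.009 -1.   ] zyaw -6.31 joints [-0.74  0.56  1.31  0.01  1.28 -0.63] F [-0.9  0.1 -2.2] w mm 46.5 t 17.67
shift mm [ 1.5 -0.4  1.9] turn 0.0015 alt -3.1401
```

View pics/s16.png

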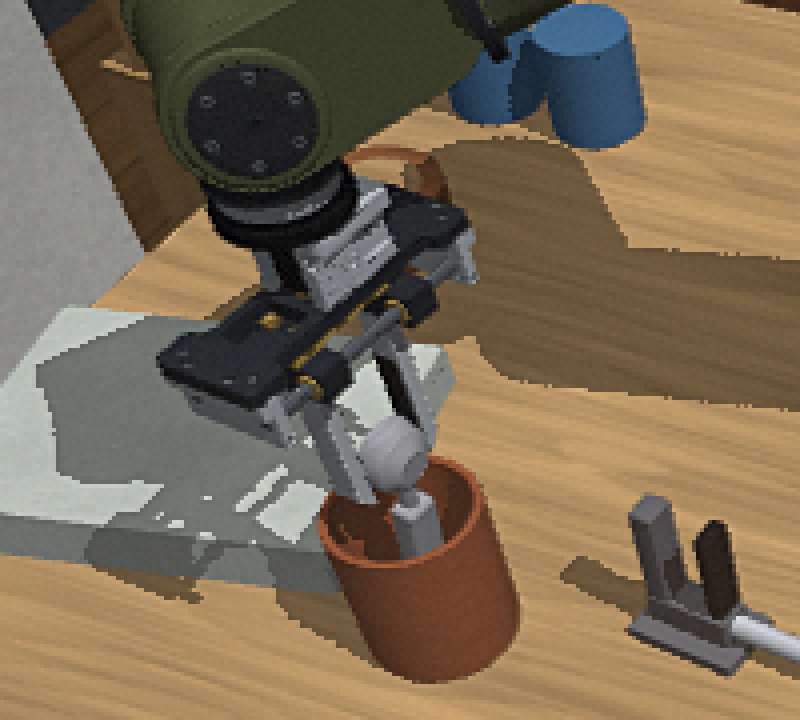

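The butt is just above the floor inside the crock. Now I open and retreat upwards.

```bash
python3 -m crank '{"claw":[0.1,0.3,0.6,0.9,0.9],"linear":[[0,0,0],[0,0,0],[0,0,0],[0,0,0],[0,0,0]],"turn":[0,0,0,0,0]}' 12
python3 - <<'E'
from h import *
go([.498,-.405,.16],-6.4)
for n in ("scene",):
    p,d=vision.snapshot(n); cv2.imwrite(f"pics/{n}17.png",p[:,:,::-1])
crop(cv2.imread("pics/scene17.png"),60,60,260,240,4,"pics/s17.png")
E
```

```text
time_s: 18.13
eef_pos: [0.4967, -0.4036, 0.1423]
eef_rot: [0.474, -0.47, 0.529, -0.525]
contact_force: [0.3, -0.4, -1.1]
gripper_width: 0.794
grasp [ 0.4966 -0.4037  0.1611] down [ 0.001  0.007 -1.   ] zyaw -6.32 joints [-0.74  0.56  1.31  0.01  1.28 -0.63] F [ 0.3 -0.4 -1.1] w mm 74.7 t 18.13
shift mm [1.1 1.1 1.5] turn 0.0014 alt -3.1402
```

View pics/s17.png

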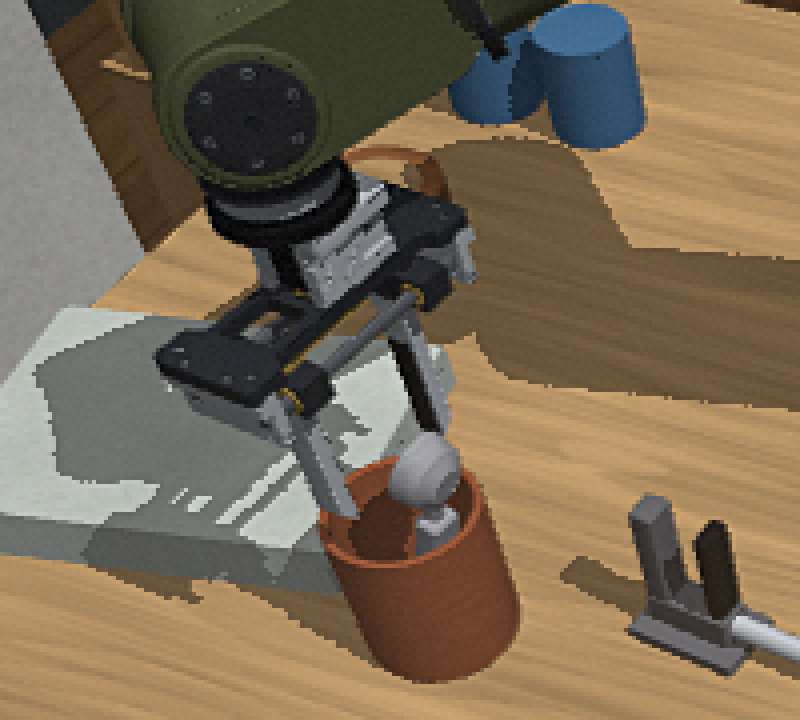

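The scoop now leans in the crock, with its bowl at crop (425,470), clear of the fingers. I rise.

```bash
python3 -m crank '{"claw":[1,1,1,1,1],"linear":[[0,0,0],[0,0,0],[0,-10,0],[0,-25,0],[0,-45,0]],"turn":[0,0,0,0,0]}' 12
python3 -m crank '{"claw":[1,1,1,1,1],"linear":[[0,-20,0],[0,-45,0],[0,-70,0],[0,-100,0],[0,-130,0]],"turn":[0,0,0,0,0]}' 12
python3 -m crank '{"claw":[1,1,1,1,1],"linear":[[-30,0,0],[-60,0,0],[-90,0,0],[-120,0,0],[-150,0,0]],"turn":[0,0,0,0,0]}' 12
python3 -m crank '{"claw":[1,1,1,1,1],"linear":[[-30,0,0],[-60,0,0],[-90,0,0],[-120,0,0],[-150,0,0]],"turn":[0,0,0,0,0]}' 12
python3 -m crank '{"claw":[1,1,1,1,1],"linear":[[-30,0,0],[-60,0,0],[-90,0,0],[-90,0,0],[-90,0,0]],"turn":[0,0,0,0,0]}' 12
python3 - <<'E'
from h import *
go([.498,-.405,.16],-6.4)
for n in ("scene","top"):
    p,d=vision.snapshot(n); cv2.imwrite(f"pics/{n}18.png",p[:,:,::-1])
E
```

```text
time_s: 18.6
eef_pos: [0.4962, -0.4036, 0.1872]
eef_rot: [0.474, -0.47, 0.529, -0.524]
contact_force: [-0.6, -0.2, -0.4]
gripper_width: 0.997
time_s: 19.02
eef_pos: [0.496, -0.4045, 0.3193]
eef_rot: [0.474, -0.47, 0.529, -0.524]
contact_force: [-0.3, -0.1, -0.2]
gripper_width: 1.001
time_s: 19.43
eef_pos: [0.5123, -0.254, 0.3216]
eef_rot: [0.474, -0.47, 0.529, -0.525]
contact_force: [1.1, 0.6, 0.4]
gripper_width: 0.999
time_s: 19.85
eef_pos: [0.5287, -0.1034, 0.3239]
eef_rot: [0.474, -0.469, 0.529, -0.525]
contact_force: [0.2, -0.4, -0.3]
gripper_width: 1.002
time_s: 20.27
eef_pos: [0.5386, -0.0129, 0.3254]
eef_rot: [0.475, -0.47, 0.528, -0.525]
contact_force: [0.3, -0.5, 0.2]
gripper_width: 1.001
grasp [ 0.5386 -0.013   0.3442] down [ 0.002  0.008 -1.   ] zyaw -6.2 joints [-0.1   0.21  1.36  0.01  1.57  0.01] F [ 0.3 -0.5  0.2] w mm 94.1 t 20.27
shift mm [395.5 181.    1.9] turn 0.0034 alt -3.1382
```

View pics/scene18.png

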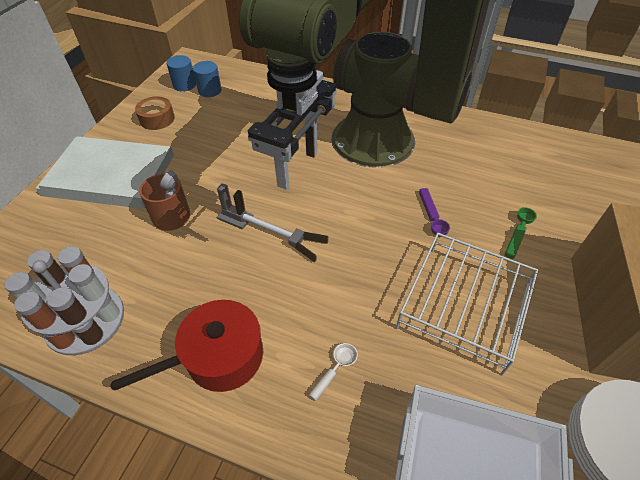

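View pics/top18.png

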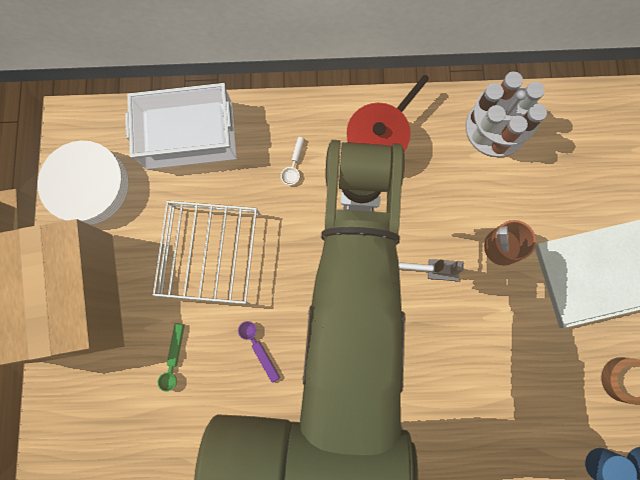

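Run:
```python
from h import *
a=cv2.imread("pics/scene18.png")[160:240,130:330];b=cv2.imread("pics/top18.png")[205:285,400:550]
crop(a,0,0,200,80,4,"pics/a18.png");crop(b,0,0,150,80,5,"pics/b18.png")
o=cv2.imread("pics/scene0.png");n=cv2.imread("pics/scene18.png");ot=cv2.imread("pics/top0.png");nt=cv2.imread("pics/top18.png")
for nm,p,q,(x0,y0,x1,y1) in(("pan",o,n,(105,295,270,395)),("spoon",o,n,(300,340,365,405)),("spoonT",ot,nt,(275,130,310,190)),("crock body",o,n,(140,200,190,232))):
    d=cv2.absdiff(p[y0:y1,x0:x1],q[y0:y1,x0:x1]).max(2);print(nm,(d>40).sum(),d.size)
```

```text
pan 0 16500
spoon 0 4225
spoonT 0 2100
crock body 206 1600
```

View pics/a18.png

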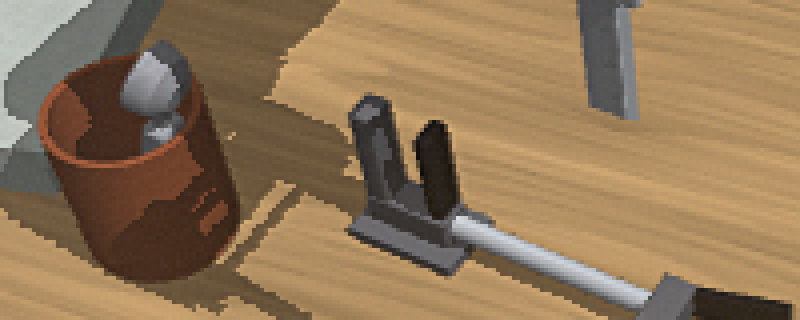

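View pics/b18.png

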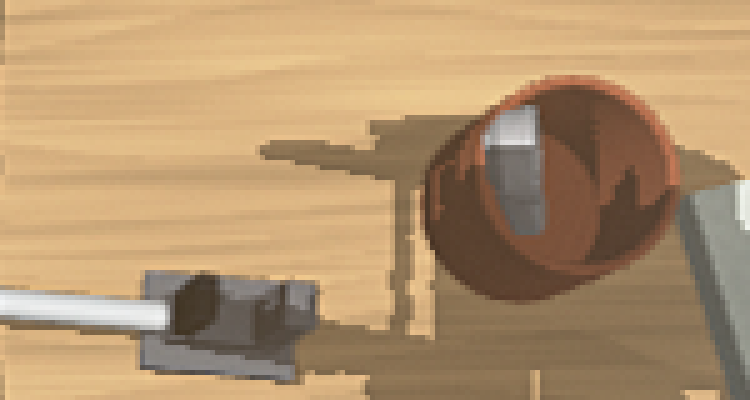

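```bash
python3 -c "
from bench import job
print(job.hand_in())"
```

```text
the job is handed in; nothing more can be done
None
```

I drew the scoop out with the reacher and dropped it handle-down into the crock. The job is handed in at about 20.4 s of the 72 s.

- **Drawing out:** I slid the reacher along the counter by its grip and closed the jaws on the scoop's handle at 16 N. The whole scoop came out straight through the open end. I then let go and backed the reacher off; it stands on its feet with its jaws open.
- **Into the crock:** I took the scoop by its bowl, lifted it until the handle hung plumb, lowered it into the crock and released it. It leans inside with the bowl above the rim.

**Last checks:**
- In the last pictures the crock is upright and the reacher is standing. The arm is clear of everything, about 0.33 m up.
- In the scene view the saucepan and soup spoon match their first pictures exactly. In the top view I compared only the spoon, because the arm half-covered the pan.
- The crock's image differed by 206 of 1600 pixels, which I put down to the arm's shadow. I did not re-measure its position.
- The highest force in any reading was about 7 N, but I only read it at the end of each move.
- No check failed. The two cameras disagreed by up to about 6 mm on the scoop and crock, except for a rough 12 mm on the trigger's top, which I did not use.

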